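# Slide the loose shelf into the clear case above what is stored in it

### The job

One piece of the hand-exercise kit stands inside the clear case; slide the loose white shelf in through the case's open end on the lowest pair of rails that clears that piece, leaving the most room above it. Push it fully home, so that it lies flat behind the stop nibs, but ease it in: do not ram the shelf or the hand against the case, and do not disturb the kit.

Things in the scene. Friction and masses are not known exactly. Their poses are not given: they have to be found in the camera images.
- case: Fixed clear case, 138 wide (its x), 184 long (y), 133 high. Origin on the bench midway between the side walls, 92 mm behind the mouth plane. Its +y end is open (130 mm wide inside); walls and floor 4 mm; inner face of the closed back at y = -88 mm. The lid, 124 to 128 mm up with its edge in the mouth plane, is shut and stays shut. Three rail pairs on the side walls run along y.
- rails_low (a point): Lowest rail pair: the point midway between the two rails at their top faces, in the mouth plane (case y = +92 mm), 34 mm above the bench. Each rail of every pair is an aluminium ledge 10 mm wide and 4 mm thick running from mouth to back, with a rounded stop nib on top, 4 mm high, 8 mm long, centred 11.5 mm inside the mouth plane.
- rails_mid (a point): Middle rail pair: the same point at its top faces, 62 mm above the bench.
- rails_high (a point): Top rail pair: the same point at its top faces, 90 mm above the bench (34 mm under the lid).
- shelf: Loose white shelf, 0.10 to 0.20 kg, flat on the bench: plate 126 wide (x), 163 long (y), 4 thick; origin at the centre of its underside. Nose (-y, corners rounded 12 mm) goes in first, shelf and case axes alike; at the heel (+y) a 90 mm wide tongue carries the pull rib. Its side strips rest on the rails, 2 mm free each side; it will not tip out if let go with its origin within 60 mm of the case origin.
- heel (a point): Middle of the plate's square heel edge, on its underside, 81.5 mm along +y from the shelf origin. It rides 4 mm high over the nibs; home, it has dropped behind them, the nose is within 1.5 mm of the back, the shelf origin 5 to 6.5 mm behind the case origin, and the rib's face about level with the lid's edge, too close under it for a finger behind the rib.
- rib (a point): Centre of the pull rib, an upright bar 60 long (shelf x), 10 thick (y), 20 high, standing on the tongue 4 to 24 mm above the underside; 95.5 mm along +y from the shelf origin, 14 mm above the underside. Its outer face (+y) is the end of the shelf.
- ring: Red silicone grip ring lying flat, 70 mm across, 20 mm high. Origin: centre of its underside. The ring, the massager and the cup: one of them, drawn at random, stands on the case's floor (top of the floor 4 mm above the bench), the two others on the mat.
- massager: Wooden ball massager, a ball on a turned foot, 52 mm across, 46 mm high. Origin: centre of its underside.
- cup: Steel cup standing upright, 66 mm across the rim, 74 mm high. Origin: centre of its underside.
- exerciser: Chrome finger exerciser with four plungers on a bar, 84 x 24 mm, 58 mm high, standing free on the mat, always a bystander. Origin: centre of its underside.
- mat: Cork mat 90 x 280 x 4 mm lying fixed on the bench, with three of the kit's pieces on it. Origin: centre of its underside.
There are look-alikes about, which are no part of the job. There is more than one size of the shelf; the job needs the larger.

How it is judged:
At the end, for the whole second after the job is handed in: The shelf rests flat (0.02 rad) on the lowest rail pair clearing the piece in the case (ring 34 mm, massager 62, cup 90), underside within 2 mm of the rails at middle and heel, and fully home behind the nibs: origin 3 to 9.5 mm towards the back from the case origin (((horizontal distance between ring and case below 0.06 m and z of heel in the frame of case between 0.032 and 0.036 m and z of shelf in the frame of case between 0.032 and 0.036 m) or (horizontal distance between massager and case below 0.06 m and z of heel in the frame of case between 0.06 and 0.064 m and z of shelf in the frame of case between 0.06 and 0.064 m) or (horizontal distance between cup and case below 0.06 m and z of heel in the frame of case between 0.088 and 0.092 m and z of shelf in the frame of case between 0.088 and 0.092 m)) and y of shelf in the frame of case between -0.0095 and -0.003 m and angle between shelf's own z axis and vertical below 0.02 rad and linear speed of shelf below 0.01 m/s); the robot touches nothing.
It fails at once if a piece of the kit (ring, massager, cup, exerciser) is moved more than 20 mm (distance of any of ring, massager, cup, exerciser from where it was at the start of the episode above 0.02 m).
It fails at once if the shelf is rammed: it presses on the case with more than 40 N (contact force between shelf and case above 40 N).
It fails at once if the arm or fingers knock the case with more than 40 N (contact force between any of the arm, the fingers and case above 40 N).
It also fails if it takes over 53 s, if anything falls off the work surface, if the arm or the gripper's body presses on something with over 40 N, if the wrist force passes 120 N, or if a joint passes its speed limit or range.

### The arm

A 7-joint arm with a two-finger parallel gripper is mounted at the origin on the work surface. World frame = base frame: x ahead of the robot, y to its left, z up, the work surface at z = 0. Lengths are in m, angles in rad, forces in N, time in s.
With the tool pointing down it reaches from about 0.4 to 0.85 m from the base axis. Payload 10.4 kg.
Tool frame: the origin (TCP) lies on the centre line of the jaws, within the pads' length; the fingertips stand 8 mm ahead of it and the grasp point (between the pads) lies 11 mm behind it (r.finger_overhang is the distance from the TCP to the fingertips, in m); z points along the fingers, y is the line along which they close (so a half turn about z gives the same grasp; the last joint's range is limited). The gripper opens to 87 mm and grips with 3 to 60 N. Pads are 19 mm wide; open, the fingers measure 117 mm over their backs; the gripper's body (75 mm by 190 mm) begins 51 mm behind the grasp point.
Start: joints at [-1.332, 0.332, -0.065, 1.46, 0.022, 1.35, -0.088], TCP at [0.162, 0.604, 0.231] pointing down, gripper open.
Joint ranges: [-2.6, 2.6], [-0.5, 2.12], [-1.47, 1.34], [0.16, 2.42], [-1.27, 4.41], [0.06, 2.06], [-2.6, 2.6]. Speed limits (rad/s): [2.22, 2.22, 2.79, 2.79, 3.14, 3.14, 3.14].

### API

Orientations are given as a unit quaternion [x, y, z, w].
In Python, from bench import r, vision gives the robot as it stands.
- The arm moves only by the tool drive_tool, never from a script. Its argument "series" is a list of rows, each a list of 2 entries, a list of its own where there are three numbers: the shift along the world's x, y, z in cm, then the turn about the world's z in degrees. A call has exactly 10 rows; each row shifts and turns the commanded pose from where the row before left it; what a row does not reach is not made up. A row lasts 1/8 s, in which the tool goes at most 62.5 mm and 10.7 degrees, less where a joint would pass 70% of its speed; a pose out of reach is approached as far as the arm can. A call with a gripper value outside its range is refused whole. "hand" is the closure, from 0 (fully open) to 1 (shut), set as the call begins (left out, the last holds). The fingers move at their own pace and stop on an object; "newtons" is the grip in N (left out, the last holds). Time passes only in rows, so rows that do not move let the fingers close, or fill a call up. It gives the time, the measured TCP pose, the force, the opening and the grip force at its end, in the units of the state.
- r.read_state(): the state, without advancing time (a new reading comes with each control period).
- vision.camera(name): name is "scene" or "top" or "wrist"; returns a dict with "color" (480x640x3 uint8, red, green, blue), "intrinsics" (3x3 intrinsics, pixels), "k1" (the pictures are not rectified: a ray, as slopes to the right and down, at radius r is drawn at 1 + k1 r^2 times it, then the intrinsics apply), "R" (3x3) and "t" (3): a world point X has camera coordinates R X + t; the wrist camera has in their place "mount" (4x4, takes a point from camera to tool coordinates, whose origin is the TCP and whose axes are the flange's). Camera axes: x right, y down, z forward; pixel columns grow to the right and rows downward; lengths in m; the calibration is good to about 2 mm. A picture is of the moment at which its call begins: read the wrist's pose just before it. There is no depth.
- r.close_job(): hands the job in; it is judged then, once.
The state is a dict: "time": time; "joint_positions": joint angles; "joint_vel": joint speeds; "joint_torque": joint torques, N m; "ee_pos": TCP position; "eef_rot": TCP orientation; "ft_force": force on the tool from outside, world axes, zero at the start; "torque": the same for the moment, N m; "width": finger opening in m; "grip_force": force on a finger pad.
Only numpy, scipy, OpenCV 4.12 (cv2) and the standard library are available. Lean on these libraries where they do the work, as an engineer would, in place of code of your own. Each camera call takes 0.05 s, during which the arm holds its last target. There are 200 camera calls.

## Working session

There is one attempt and no reset: what is moved stays moved. The work goes in short steps, Python scripts to look and compute and a tool call to move; the robot and the scene stay as the last step left them, time stands still between calls to the robot, and variables do not carry over. Pictures are saved under pics/ and viewed, at most 10 in all, crops included, and the job is handed in when it is done.

Besides the shell and the picture viewer there is one more tool, called after "Request:" as a command line: name --argument value ..., lists and objects as JSON in quotes. drive_tool: Moves the arm, as the interface text tells. Its arguments: {"type":"object","properties":{"series":{"type":"array"},"hand":{"type":"number"},"newtons":{"type":"number"}},"required":["series"]}

```bash
mkdir -p pics; cat > h.py <<'E'
import numpy as np,cv2
from bench import r,vision
def ray(c,uv):
    K=np.array(c["intrinsics"]);k=c["k1"]
    d=np.array([(uv[0]-K[0,2])/K[0,0],(uv[1]-K[1,2])/K[1,1]]);s=d.copy()
    for _ in range(20): s=d/(1+k*(s@s))
    R=np.array(c["R"]);t=np.array(c["t"])
    return -R.T@t, R.T@np.array([s[0],s[1],1])
def onz(c,uv,z):
    o,d=ray(c,uv); return o+d*(z-o[2])/d[2]
def two(c1,a,c2,b):
    o1,d1=ray(c1,a);o2,d2=ray(c2,b)
    d1=d1/np.linalg.norm(d1);d2=d2/np.linalg.norm(d2)
    s=np.linalg.lstsq(np.c_[d1,-d2],o2-o1,rcond=None)[0]
    p,q=o1+s[0]*d1,o2+s[1]*d2
    return (p+q)/2,np.linalg.norm(p-q)
def proj(c,X):
    p=np.array(c["R"])@X+np.array(c["t"]);s=p[:2]/p[2];s=s*(1+c["k1"]*(s@s))
    K=np.array(c["intrinsics"]);return [K[0,0]*s[0]+K[0,2],K[1,1]*s[1]+K[1,2]]
def save(c,n): cv2.imwrite("pics/"+n,c["color"][:,:,::-1])
E
python3 - <<'E'
from h import *
import pickle
for n in("scene","top"):
    c=vision.camera(n);save(c,n+"0.png");pickle.dump(c,open(n+"0.pkl","wb"))
    print(n,-np.array(c["R"]).T@np.array(c["t"]))
print(r.read_state())
E
```

```text
scene [1.16151849 0.47958881 0.7382524 ]
top [0.49851966 0.00708053 0.87560084]
{'time': 0.1, 'joint_positions': array([-1.33159525,  0.33279895, -0.06471399,  1.46086918,  0.0216159 ,
        1.34991589, -0.08851719]), 'joint_vel': array([-0.00080524, -0.00121971, -0.00073384, -0.00222191,  0.00202349,
       -0.00100358, -0.00206846]), 'joint_torque': array([ 1.12511203e-03, -6.24547577e+01,  2.44123244e-02, -3.90712523e+01,
       -6.14928477e-02,  3.66296503e-02,  9.09853406e-05]), 'ee_pos': array([0.1616738 , 0.60336726, 0.22983396]), 'eef_rot': array([ 1.30517588e-01,  9.91445783e-01, -6.45735161e-04, -4.92464710e-05]), 'ft_force': array([-0.50045775, -0.24066018,  0.27675317]), 'torque': array([ 0.01678232, -0.00638371,  0.00956421]), 'grip_force': 0.0, 'width': 0.0869020080385366}
```

View pics/scene0.png

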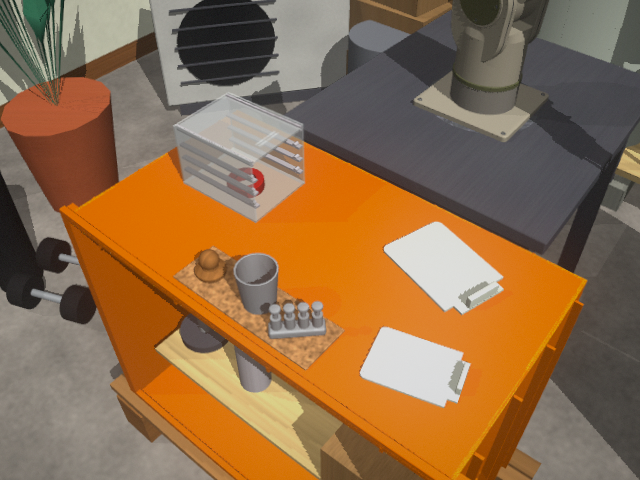

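View pics/top0.png

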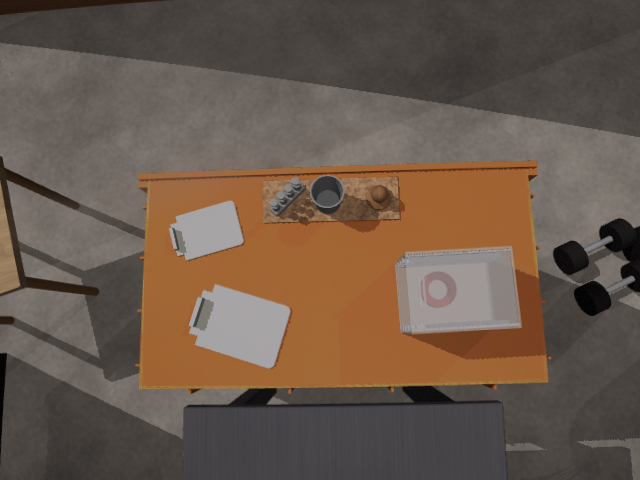

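The piece in the case is the red ring (top view, about 438,290), so the 34 mm rails are needed. The case mouth faces image left (+y). The larger shelf is at top-view (240,325), with its rib to the left. Next I'll measure both from zoomed crops.

```bash
python3 - <<'E'
from h import *
import pickle
c=pickle.load(open("top0.pkl","rb"));im=c["color"]
a=cv2.resize(im[275:375,180:300],None,fx=4,fy=4,interpolation=cv2.INTER_CUBIC)   #480x400
b=cv2.resize(im[240:340,390:530],None,fx=4,fy=4,interpolation=cv2.INTER_CUBIC)
o=np.zeros((600,800,3),np.uint8)
s=pickle.load(open("scene0.pkl","rb"))["color"]
a=cv2.resize(im[280:372,184:296],None,fx=3.5,fy=3.5,interpolation=cv2.INTER_CUBIC)
b=cv2.resize(im[240:340,390:530],None,fx=3,fy=3,interpolation=cv2.INTER_CUBIC)
d=cv2.resize(s[85:225,165:315],None,fx=2.6,fy=2.6,interpolation=cv2.INTER_CUBIC)[:, :]
o[:a.shape[0],:a.shape[1]]=a; o[:b.shape[0],795-b.shape[1]:795]=b[:, :]if 795-b.shape[1]>=a.shape[1] else b
o2=o[:, :, ::-1].copy(); cv2.imwrite("pics/c1.png",o2[:325])
cv2.imwrite("pics/c2.png",d[:,:,::-1])
# shelf mask
hsv=cv2.cvtColor(im,cv2.COLOR_RGB2HSV)
m=((hsv[:,:,1]<60)&(hsv[:,:,2]>120)).astype(np.uint8);m[:, 300:]=0;m[:280]=0;m[375:]=0;m[:,:180]=0
cs,_=cv2.findContours(m,cv2.RETR_EXTERNAL,cv2.CHAIN_APPROX_NONE)
k=max(cs,key=cv2.contourArea)[:,0,:]
P=np.array([onz(c,p,.004)[:2] for p in k.astype(float)])
rc=cv2.minAreaRect((P*1000).astype(np.float32));print(rc)
print(np.round(cv2.boxPoints(rc)/1000,3))
for n,uv in dict(case_fl=(399,257),case_bl=(403,333),br=(520,327),tr=(512,248)).items(): print(n,np.round(onz(c,uv,.128),3),np.round(onz(c,uv,0),3))
E
```

```text
((499.5467529296875, 201.19264221191406), (188.01849365234375, 125.84276580810547), 72.1764144897461)
[[0.411 0.131]
 [0.531 0.092]
 [0.588 0.271]
 [0.468 0.31 ]]
case_fl [ 0.608 -0.106  0.128] [ 0.626 -0.125  0.   ]
case_bl [ 0.479 -0.106  0.128] [ 0.476 -0.125  0.   ]
br [ 0.484 -0.302  0.128] [ 0.482 -0.355  0.   ]
tr [ 0.618 -0.3    0.128] [ 0.639 -0.353  0.   ]
```

View pics/c1.png

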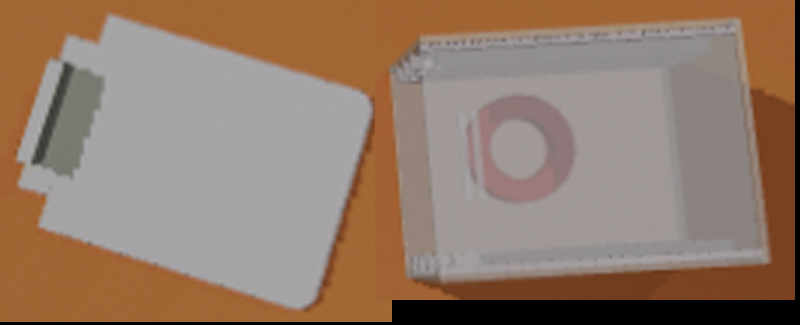

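View pics/c2.png

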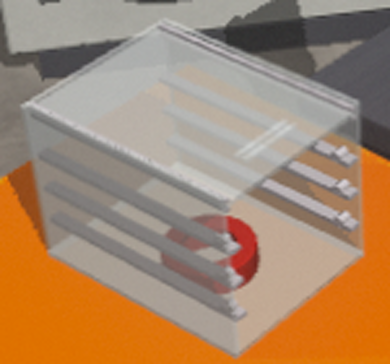

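The crops show these features:
- **Lid corners, top px:** about (406,253), (412,334), (511,247) and (522,327).
- **Mouth's bottom edge:** (395,263)–(401,332).
- **Nibs and ring:** the nibs are visible at the mouth, and the ring sits near it.
- **White streak:** a streak on the lid near (422,292) still needs its height checked.

The shelf rectangle fits 126 × ~182 mm, so it is the larger one.

```bash
python3 - <<'E'
from h import *
import pickle
c=pickle.load(open("top0.pkl","rb"));s=pickle.load(open("scene0.pkl","rb"))
L=[onz(c,p,.128)[:2] for p in((405.7,252.7),(411.7,333.7),(521.7,327.3),(511,246.7))]
L=np.array(L);print(np.round(L,4),[np.linalg.norm(L[i]-L[(i+1)%4]).round(4) for i in range(4)])
F=np.array([onz(c,p,0)[:2] for p in((395,263.3),(401,332.3))]);print(F.round(4),np.linalg.norm(F[0]-F[1]))
ax=(L[0]+L[1]-L[2]-L[3]);ax/=np.linalg.norm(ax);print("axis deg from +y",np.degrees(np.arctan2(-ax[0],ax[1])))
rc=cv2.minAreaRect((L*1000).astype(np.float32));print(rc)
print("bar",two(c,(421.7,291.7),s,(266.9,138)))
# scene lid corners: crop c2 scale 2.6 offset 165,85
g=lambda x,y:(165+x/2.6,85+y/2.6)
for n,a,b in(("far mouth lid",(405.7,252.7),g(232,207)),("near mouth lid",(411.7,333.7),g(360,105))): print(n,two(c,a,s,b))
E
```

```text
[[ 0.6148 -0.1174]
 [ 0.4777 -0.1205]
 [ 0.4835 -0.3049]
 [ 0.6204 -0.2989]] [np.float64(0.1372), np.float64(0.1845), np.float64(0.1371), np.float64(0.1816)]
[[ 0.6138 -0.1162]
 [ 0.4773 -0.1216]] 0.1366013309339877
axis deg from +y 1.790413104171958
((549.1004638671875, -210.50648498535156), (137.16659545898438, 184.50665283203125), 1.8009507656097412)
bar (array([ 0.54736249, -0.14085283,  0.13013691]), np.float64(0.0007647897442990777))
far mouth lid (array([ 0.61257047, -0.11445365,  0.12614473]), np.float64(0.008061638806246996))
near mouth lid (array([ 0.47742276, -0.12014183,  0.12797204]), np.float64(0.0007756422506122314))
```

Request:
drive_tool --series '[[[3.6,-3.2,-0.5],-9.3],[[3.6,-3.2,-0.5],-9.3],[[3.6,-3.2,-0.5],-9.3],[[3.6,-3.2,-0.5],-9.3],[[3.6,-3.2,-0.5],-9.3],[[3.6,-3.2,-0.5],-9.3],[[3.6,-3.2,-0.5],-9.3],[[3.6,-3.2,-0.5],-9.3],[[3.6,-3.2,-0.5],-9.3],[[3.6,-3.2,-0.5],-9.3]]' --hand 0 --newtons 50

```text
time: 1.35
ee_pos: [0.5226, 0.2825, 0.1802]
eef_rot: [0.811, 0.586, -0.0, 0.0]
ft_force: [1.8, 1.1, -0.1]
width: 0.0873
grip_force: 0.0
```

```bash
cat >> h.py <<'E'
from scipy.spatial.transform import Rotation as Ro
def wrist():
    s=r.read_state();c=vision.camera("wrist")
    M=np.array(c["mount"]);T=np.eye(4);T[:3,:3]=Ro.from_quat(s["eef_rot"]).as_matrix();T[:3,3]=s["ee_pos"]
    W=np.linalg.inv(T@M);c["R"],c["t"]=W[:3,:3],W[:3,3];return s,c
E
python3 - <<'E'
from h import *
import pickle
s,c=wrist();save(c,"w1.png");pickle.dump(c,open("w1.pkl","wb"))
print(np.array(c["mount"]).round(3),s["ee_pos"])
ax=np.array([.303,.953]);px=np.array([.953,-.303]);o=np.array([.4957,.1892])
for n,(x,y,z) in dict(ribL=(-30,100.5,24),ribR=(30,100.5,24),ribLi=(-30,90.5,24),ribRi=(30,90.5,24),heelL=(-63,81.5,4),heelR=(63,81.5,4)).items():
    print(n,np.round(proj(c,np.r_[o+ax*y/1e3+px*x/1e3,z/1e3])))
E
```

```text
[[-0.001 -0.962 -0.274  0.075]
 [ 1.    -0.001 -0.001  0.001]
 [ 0.    -0.274  0.962 -0.155]
 [ 0.     0.     0.     1.   ]] [0.52257656 0.28250717 0.18018834]
ribL [289. 216.]
ribR [367. 215.]
ribLi [290. 228.]
ribRi [367. 227.]
heelL [253. 233.]
heelR [404. 231.]
```

View pics/w1.png

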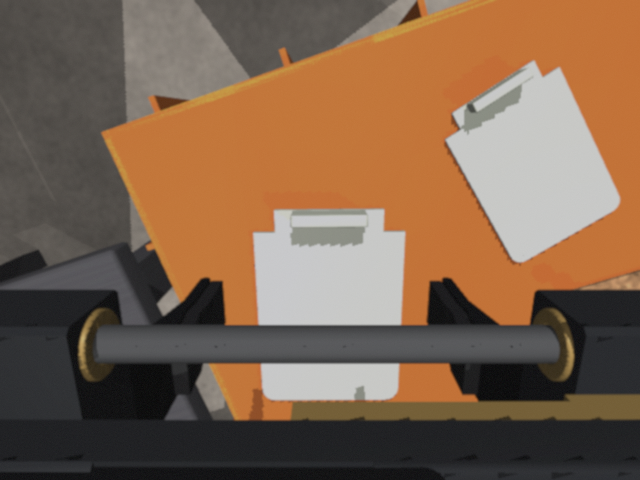

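The wrist view shows the rib at about (290–367, 211–227), the heel edge near row 232, and the fingers straddling the shelf axis. The prediction agrees to within about 1–4 px, so I'll check the rows more precisely.

```bash
python3 - <<'E'
from h import *
import pickle
c=pickle.load(open("w1.pkl","rb"));im=c["color"].astype(int)
for u in(330,): print([(v,tuple(int(x) for x in im[v,u])) for v in range(205,250,2)])
print([(u,int(im[220,u].sum())) for u in range(284,296)],[(u,int(im[220,u].sum())) for u in range(360,374)])
print("cam",-c["R"].T@c["t"])
for v in(208.5,210.5,213,226,227.5): print(v,onz(c,(330,v),.024).round(4),onz(c,(330,v),.004).round(4))
for z in(.004,):
  for uv in((253,233),(405,231),(264,398),(399,398)): print(uv,onz(c,uv,z).round(4))
E
```

```text
[(205, (195, 112, 57)), (207, (193, 113, 61)), (209, (160, 141, 126)), (211, (144, 147, 137)), (213, (145, 148, 137)), (215, (182, 185, 178)), (217, (201, 201, 202)), (219, (200, 200, 202)), (221, (200, 200, 201)), (223, (200, 201, 200)), (225, (195, 196, 192)), (227, (151, 154, 144)), (229, (140, 143, 133)), (231, (142, 145, 134)), (233, (141, 144, 134)), (235, (139, 143, 133)), (237, (140, 142, 133)), (239, (139, 143, 133)), (241, (140, 144, 134)), (243, (148, 151, 142)), (245, (170, 171, 166)), (247, (195, 196, 195)), (249, (200, 201, 201))]
[(284, 602), (285, 601), (286, 600), (287, 603), (288, 597), (289, 574), (290, 540), (291, 553), (292, 585), (293, 597), (294, 601), (295, 603)] [(360, 599), (361, 599), (362, 601), (363, 600), (364, 601), (365, 595), (366, 571), (367, 546), (368, 569), (369, 591), (370, 598), (371, 599), (372, 597), (373, 599)]
cam [0.54718884 0.3538115  0.3351052 ]
208.5 [0.5292 0.2897 0.024 ] [0.528  0.2856 0.004 ]
210.5 [0.5287 0.2882 0.024 ] [0.5275 0.284  0.004 ]
213 [0.5281 0.2864 0.024 ] [0.5268 0.282  0.004 ]
226 [0.5248 0.2765 0.024 ] [0.5234 0.2716 0.004 ]
227.5 [0.5245 0.2754 0.024 ] [0.523  0.2703 0.004 ]
(253, 233) [0.4608 0.286  0.004 ]
(405, 231) [0.5811 0.2479 0.004 ]
(264, 398) [0.4125 0.1327 0.004 ]
(399, 398) [0.5328 0.0928 0.004 ]
```

Request:
drive_tool --series '[[[0.36,-0.17,-2.0],0.6],[[0,0,-2.5],0],[[0,0,-2.5],0],[[0,0,-2.5],0],[[0,0,-2.5],0],[[0,0,-2.0],0],[[0,0,-1.5],0],[[0,0,-1.0],0],[[0,0,0],0],[[0,0,0],0]]'

```text
time: 2.65
ee_pos: [0.5258, 0.2822, 0.0162]
eef_rot: [0.806, 0.592, 0.001, 0.0]
ft_force: [0.9, -0.1, -0.1]
width: 0.0868
grip_force: 0.0
```

Request:
drive_tool --series '[[[0,-0.1,-0.15],0],[[0,0,0],0],[[0,0,0],0],[[0,0,0],0],[[0,0,0],0],[[0,0,0],0],[[0,0,0],0],[[0,0,0],0],[[0,0,0],0],[[0,0,0],0]]' --hand 1 --newtons 60

```text
time: 3.9
ee_pos: [0.5254, 0.2811, 0.0142]
eef_rot: [0.806, 0.592, 0.0, -0.0]
ft_force: [-1.1, 0.2, 3.3]
width: 0.0592
grip_force: 60.0
```

Request:
drive_tool --series '[[[0,0,0.5],0],[[0,0,1.0],0],[[0,0,1.5],0],[[0.2,-2.6,1.6],2.8],[[0.2,-2.6,0],2.8],[[0.2,-2.6,0],2.8],[[0.2,-2.6,0],2.8],[[0.2,-2.6,0],2.8],[[0.2,-2.6,0],2.8],[[0.2,-2.6,0],2.5]]'

```text
time: 5.15
ee_pos: [0.5397, 0.0982, 0.0612]
eef_rot: [0.695, 0.719, 0.001, 0.0]
ft_force: [0.2, 0.4, -2.3]
width: 0.0589
grip_force: 60.0
```

```bash
python3 - <<'E'
from h import *
import pickle
s,c=wrist();t=vision.camera("top");sc=vision.camera("scene")
for n,x in(("w2",c),("t2",t),("s2",sc)): pickle.dump(x,open(n+".pkl","wb"))
o=np.zeros((480,800,3),np.uint8)
o[:480,:440]=cv2.resize(t["color"][180:380,250:530],None,fx=1.57,fy=1.57)[:314,:439].shape and 0
a=cv2.resize(sc["color"][70:330,160:440],(430,400));b=cv2.resize(c["color"],(370,278))
b=b;d=cv2.resize(t["color"][230:360,290:530],(370,200))
o[:400,:430]=a;o[:278,430:]=b;o[278:478,430:]=d
cv2.imwrite("pics/m2.png",o[:,:,::-1]);print(s["ee_pos"],Ro.from_quat(s["eef_rot"]).as_matrix()[:2,1],s["ft_force"],s["torque"])
E
```

```text
[0.53969558 0.09820426 0.06115839] [0.99940445 0.03448987] [ 0.17560062  0.40464658 -2.30690165] [ 0.08974935  0.03396157 -0.01348393]
```

View pics/m2.png

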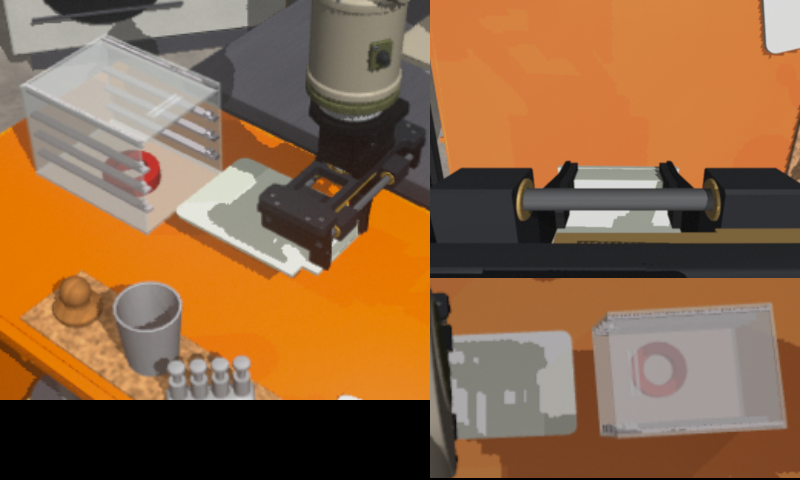

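Bottom right is the top view: the shelf is held nose towards the mouth and its sides look nearly in line with the case. In the scene view it looks close to level. Next I'll fit its edges in both views for tilt and lateral offset.

```bash
cat > fit.py <<'E'
from h import *
def mask(im):
    h=cv2.cvtColor(im,cv2.COLOR_RGB2HSV);return ((h[:,:,1]<75)&(h[:,:,2]>90)).astype(np.uint8)
def line(p):
    vx,vy,x,y=cv2.fitLine(np.array(p,np.float32),cv2.DIST_HUBER,0,.01,.01).ravel();return np.array([x,y]),np.array([vx,vy])
def inter(a,b):
    s=np.linalg.solve(np.c_[a[1],-b[1]],b[0]-a[0]);return a[0]+s[0]*a[1]
E
python3 - <<'E'
from fit import *
import pickle
t=pickle.load(open("t2.pkl","rb"));sc=pickle.load(open("s2.pkl","rb"))
m=mask(t["color"]);sub=m.copy();sub[:,:310]=0;sub[:,388:]=0;sub[:250]=0;sub[345:]=0
n,lab,st,_=cv2.connectedComponentsWithStats(sub);i=1+np.argmax(st[1:,4]);M=lab==i;print(st[i])
cols=range(316,352);up=[(u,np.where(M[:,u])[0].min()-.5) for u in cols];dn=[(u,np.where(M[:,u])[0].max()+.5) for u in cols]
y0,y1=up[-1][1],dn[-1][1];ns=[(np.where(M[v])[0].max()+.5,v) for v in range(int(y0)+12,int(y1)-12)]
U,D,N=line(up),line(dn),line(ns);A,B=inter(U,N),inter(D,N);print("top corners",A,B)
# scene
s=mask(sc["color"]);s[:170]=0;s[252:]=0;s[:,:274]=0;s[:,380:]=0
n,lab,st,_=cv2.connectedComponentsWithStats(s);i=1+np.argmax(st[1:,4]);S=lab==i;print(st[i])
o=sc["color"].copy();cs,_=cv2.findContours(S.astype(np.uint8),cv2.RETR_EXTERNAL,cv2.CHAIN_APPROX_NONE)
k=max(cs,key=len);print(cv2.approxPolyDP(k,2,True)[:,0].tolist())
for z in(.04,.047,.055): print(z,onz(t,A,z).round(4),onz(t,B,z).round(4),onz(t,up[0],z).round(4),onz(t,dn[0],z).round(4))
big=cv2.resize(sc["color"][150:260,260:400],None,fx=5,fy=5,interpolation=cv2.INTER_CUBIC);cv2.imwrite("pics/s2c.png",big[:,:,::-1])
E
```

```text
[ 310  264   75   71 4958]
top corners [381.13922 263.37375] [385.29468 331.15173]
[ 274  170   96   80 3700]
[[274, 170], [274, 207], [277, 211], [348, 249], [356, 243], [365, 248], [369, 245], [361, 239], [360, 232], [329, 214], [328, 197], [335, 190], [345, 190], [350, 186], [322, 173], [316, 173], [304, 181], [292, 173]]
0.04 [ 0.609  -0.0841  0.04  ] [ 0.481  -0.0865  0.04  ] [0.6061 0.0408 0.04  ] [0.4792 0.0433 0.04  ]
0.047 [ 0.6081 -0.0834  0.047 ] [ 0.4811 -0.0857  0.047 ] [0.6052 0.0406 0.047 ] [0.4794 0.043  0.047 ]
0.055 [ 0.607  -0.0825  0.055 ] [ 0.4813 -0.0848  0.055 ] [0.6042 0.0402 0.055 ] [0.4796 0.0427 0.055 ]
```

View pics/s2c.png

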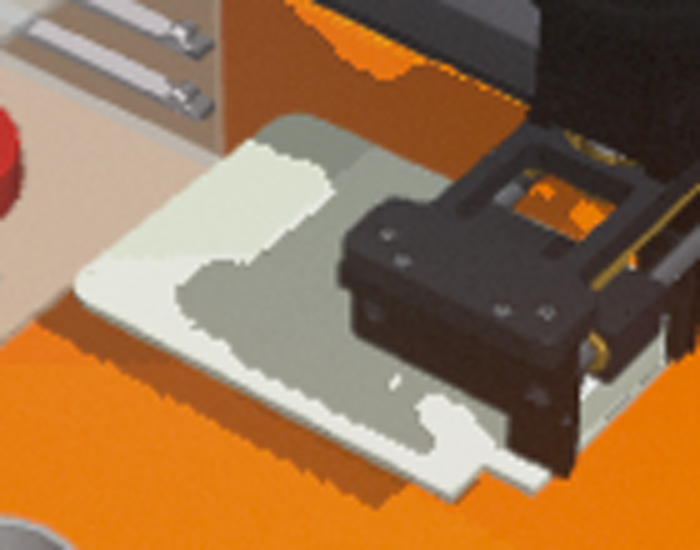

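The crop shows the shelf near level. Its sharp heel corner is at about (452,488)/5 and the extrapolated nose corner at about (71,279)/5. I'll triangulate the nose corner.

```bash
python3 - <<'E'
from fit import *
import pickle
t=pickle.load(open("t2.pkl","rb"));sc=pickle.load(open("s2.pkl","rb"))
print("nose corner",two(t,(381.14,263.37),sc,(274.3,205.7)))
print("heel corner at z.051",onz(sc,(350.4,247.6),.051))
# case in shelf's frame of reference
ax=np.array([-.0314,.9995]);px=np.array([.9995,.0314]);C=np.array([.5491,-.2105])
for z in(.049,.053):
  for uv in((381.14,263.37),(385.29,331.15)):
    d=onz(t,uv,z)[:2]-C;print(z,"case x,y",d@px,d@ax)
U=[(316,(0)),]
# case mouth edges again in this picture: vertical profile of floor front corners at z=0 and lid corners
T=np.array([.5397,.0982])-C;print("tcp case",T@px,T@ax)
E
```

```text
nose corner (array([ 0.60576662, -0.08056578,  0.05134742]), np.float64(0.005781736742944107))
heel corner at z.051 [0.60276714 0.08114571 0.051     ]
0.049 case x,y 0.06271211919359666 0.12543079538549576
0.049 case x,y -0.06395832956294698 0.12707974407762238
0.053 case x,y 0.062197069452329994 0.12588387582074737
0.053 case x,y -0.06386040896590872 0.1275248450934625
tcp case 0.0002978799999999233 0.30884081
```

```bash
python3 - <<'E'
from fit import *
import pickle
t=pickle.load(open("t2.pkl","rb"));im=t["color"]
g=cv2.GaussianBlur(cv2.cvtColor(im,cv2.COLOR_RGB2HSV)[:,:,1].astype(np.float32),(3,3),0)
def edge(fixed,lo,hi,vert=True):
    out=[]
    for f in fixed:
        p=g[lo:hi,f] if vert else g[f,lo:hi]
        d=np.abs(np.diff(p));i=int(np.argmax(d))
        if 0<i<len(d)-1:
            a,b,c=d[i-1:i+2];q=(a-c)/(2*(a-2*b+c)+1e-9);x=lo+i+.5+q
            out.append((f,x) if vert else (x,f))
    return out
def ang(n,pts,z):
    l=line(pts);P=np.array(pts);res=np.abs((P-l[0])@np.array([-l[1][1],l[1][0]]))
    e=[l[0]+l[1]*k for k in((P-l[0])@l[1]).take([0,-1])]
    w=[onz(t,q,z)[:2] for q in e];d=w[0]-w[1]; d=d*np.sign(d[1])if abs(d[1])>abs(d[0]) else d*np.sign(d[0])
    a=np.degrees(np.arctan2(-d[0],d[1]) if abs(d[1])>abs(d[0]) else np.arctan2(d[1],d[0]))
    print(n,"deg",a.round(2),"med res",np.median(res).round(2),np.round(w,4).tolist());return l
ang("shelf +x",edge(range(312,370),257,273),.051)
ang("shelf -x",edge(range(312,372),322,340),.051)
ang("nose",edge(range(276,320),370,395,False),.051)
ang("case +x",edge(range(412,505),240,258),.128)
ang("case -x",edge(range(416,515),322,340),.128)
ang("case back",edge(range(252,322),505,530,False),.128)
for f in(420,460,500): print(f,[int(x) for x in g[240:262,f]],[int(x) for x in g[320:342,f]])
E
```

```text
shelf +x deg 1.13 med res 0.04 [[0.6051, 0.048], [0.6072, -0.06]]
shelf -x deg 1.21 med res 0.06 [[0.4782, 0.0503], [0.4805, -0.0589]]
nose deg 1.03 med res 0.04 [[0.5836, -0.0838], [0.5035, -0.0852]]
case +x deg 1.78 med res 0.03 [[0.6173, -0.1284], [0.6222, -0.287]]
case -x deg 1.93 med res 0.06 [[0.4776, -0.1276], [0.4831, -0.2919]]
case back deg 1.97 med res 0.07 [[0.6112, -0.3004], [0.4939, -0.3044]]
420 [173, 173, 173, 173, 173, 173, 173, 173, 173, 168, 144, 101, 66, 42, 20, 10, 8, 7, 5, 5, 5, 5] [12, 12, 12, 11, 8, 5, 5, 6, 8, 10, 16, 30, 52, 94, 147, 176, 181, 180, 180, 180, 180, 180]
460 [173, 173, 173, 174, 174, 174, 173, 163, 126, 77, 49, 30, 14, 10, 8, 6, 6, 5, 5, 5, 5, 5] [13, 10, 7, 5, 4, 5, 7, 9, 16, 32, 61, 114, 163, 180, 181, 181, 182, 182, 182, 183, 183, 183]
500 [174, 174, 174, 174, 173, 159, 119, 74, 47, 27, 13, 9, 8, 8, 7, 6, 6, 10, 18, 25, 27, 27] [9, 5, 6, 7, 9, 11, 18, 35, 75, 136, 174, 181, 182, 183, 182, 182, 183, 182, 182, 182, 182, 182]
```

Edge fits give the case yaw as 1.87° and the shelf yaw as 1.15°, with the shelf level and its centreline within about 1.5 mm. I'll correct this and approach to just short of the mouth.

Request:
drive_tool --series '[[[-0.05,0,-0.2],0.7],[[0,0,-0.2],0],[[0,0,-0.2],0],[[0.03,-0.9,0],0],[[0.03,-0.9,0],0],[[0.03,-0.8,0],0],[[0.02,-0.4,0],0],[[0,0,0],0],[[0,0,0],0],[[0,0,0],0]]'

```text
time: 6.55
ee_pos: [0.5399, 0.0694, 0.0541]
eef_rot: [0.691, 0.723, 0.0, -0.0]
ft_force: [0.0, -0.6, -2.3]
width: 0.0595
grip_force: 60.0
```

```bash
cat >> fit.py <<'E'
def edge(g,fixed,lo,hi,vert=True):
    out=[]
    for f in fixed:
        p=g[lo:hi,f] if vert else g[f,lo:hi]
        d=np.abs(np.diff(p));i=int(np.argmax(d))
        if 0<i<len(d)-1:
            a,b,c=d[i-1:i+2];q=(a-c)/(2*(a-2*b+c)+1e-9);x=lo+i+.5+q
            out.append((f,x) if vert else (x,f))
    return out
def shelfmid(t,z,cols,lo=(257,273),hi=(322,340)):
    "offset of the shelf centreline from the case's axis, at both ends of cols"
    g=cv2.GaussianBlur(cv2.cvtColor(t["color"],cv2.COLOR_RGB2HSV)[:,:,1].astype(np.float32),(3,3),0)
    a=line(edge(g,cols,*lo));b=line(edge(g,cols,*hi))
    for u in(cols[0],cols[-1]):
        p,q=[onz(t,(u,l[0][1]+l[1][1]/l[1][0]*(u-l[0][0])),z) for l in(a,b)]
        m=(p+q)/2;print("mid",m.round(4),"w",(p[0]-q[0]).round(4),"off mm",((m[0]-(.5472-(m[1]+.119)*.0319))*1e3).round(2))
E
python3 - <<'E'
from fit import *
import pickle
s=r.read_state();t=vision.camera("top");sc=vision.camera("scene");pickle.dump(t,open("t3.pkl","wb"))
print(s["time"],s["ee_pos"],Ro.from_quat(s["eef_rot"]).as_matrix()[:2,1])
shelfmid(t,.045,range(330,385))
a=cv2.resize(sc["color"][90:250,170:350],(450,400),interpolation=cv2.INTER_CUBIC);b=cv2.resize(t["color"][240:350,340:450],(350,350),interpolation=cv2.INTER_CUBIC)
o=np.zeros((400,800,3),np.uint8);o[:,:450]=a;o[:350,450:]=b;cv2.imwrite("pics/m3.png",o[:,:,::-1])
E
```

```text
6.55 [0.53992698 0.0693863  0.05407875] [0.99894694 0.04588025]
mid [0.5423 0.0154 0.045 ] w 0.1268 off mm -0.57
mid [ 0.5459 -0.0863  0.045 ] w 0.1265 off mm -0.29
```

View pics/m3.png

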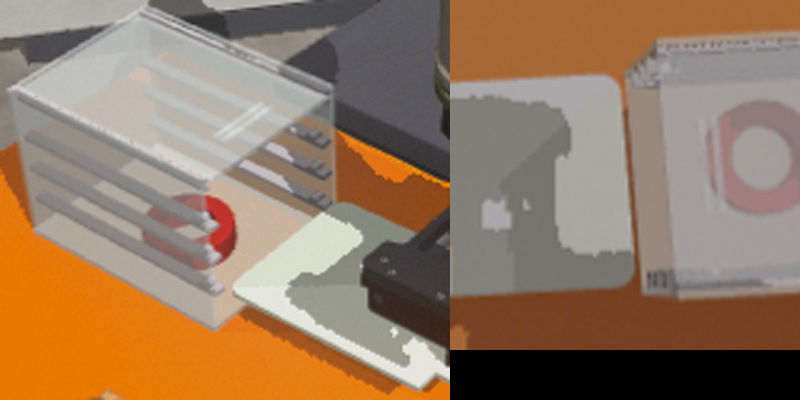

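Left: the nose is just short of the mouth, with the near bottom nib at (218,285). Right: shelf sides and case walls are in line. The fit gives an offset of −0.3 to −0.6 mm, so I'll raise slightly for nib clearance and enter slowly.

Request:
drive_tool --series '[[[0.04,0,0.3],0],[[0.02,-0.5,0],0],[[0.01,-0.5,0],0],[[0.02,-0.5,0],0],[[0.01,-0.5,0],0],[[0.02,-0.5,0],0],[[0.02,-0.5,0],0],[[0.01,-0.5,0],0],[[0.02,-0.5,0],0],[[0,0,0],0]]'

```text
time: 7.9
ee_pos: [0.5417, 0.0285, 0.0571]
eef_rot: [0.691, 0.723, 0.0, 0.0]
ft_force: [-0.7, -0.5, -1.4]
width: 0.0593
grip_force: 60.0
```

```bash
python3 - <<'E'
from fit import *
import pickle
s=r.read_state();t=vision.camera("top")
print(s["time"],s["ee_pos"],s["ft_force"],s["torque"],Ro.from_quat(s["eef_rot"]).as_matrix()[:2,1])
shelfmid(t,.047,range(345,390))
E
```

```text
7.9 [0.54166215 0.02851173 0.05710404] [-0.7324376  -0.52644193 -1.44601779] [-0.00669035  0.03602562 -0.01419592] [0.99900419 0.04461636]
mid [ 0.5445 -0.0129  0.047 ] w 0.1274 off mm 0.73
mid [ 0.5459 -0.0955  0.047 ] w 0.1268 off mm -0.51
```

Request:
drive_tool --series '[[[0.02,-0.5,0],0],[[0.01,-0.5,0],0],[[0.02,-0.5,0],0],[[0.01,-0.5,0],0],[[0.02,-0.5,0],0],[[0.02,-0.5,0],0],[[0.01,-0.5,0],0],[[0.02,-0.5,0],0],[[0.02,-0.5,0],0],[[0.01,-0.5,0],0]]'

```text
time: 9.2
ee_pos: [0.5433, -0.0213, 0.0571]
eef_rot: [0.691, 0.723, 0.0, 0.0]
ft_force: [-0.2, -0.1, -1.5]
width: 0.0593
grip_force: 60.0
```

Request:
drive_tool --series '[[[0.02,-0.5,0],0],[[0.01,-0.5,0],0],[[0.02,-0.5,0],0],[[0.01,-0.5,0],0],[[0.02,-0.5,0],0],[[0.02,-0.5,0],0],[[0.01,-0.5,0],0],[[0.02,-0.5,0],0],[[0.02,-0.5,0],0],[[0.01,-0.4,0],0]]'

```text
time: 10.45
ee_pos: [0.5449, -0.0703, 0.0571]
eef_rot: [0.691, 0.723, 0.0, 0.0]
ft_force: [-0.3, -0.9, -1.5]
width: 0.0593
grip_force: 60.0
```

```bash
python3 - <<'E'
from fit import *
import pickle
s=r.read_state();t=vision.camera("top");sc=vision.camera("scene");w=vision.camera("wrist");pickle.dump((t,sc),open("p4.pkl","wb"))
a=cv2.resize(sc["color"][60:250,170:360],(450,450),interpolation=cv2.INTER_CUBIC);b=cv2.resize(t["color"][240:350,380:490],(350,350),interpolation=cv2.INTER_CUBIC)
o=np.zeros((600,800,3),np.uint8);o[:450,:450]=a;o[:350,450:]=b;o[350:600,450:783]=cv2.resize(w["color"],(333,250));cv2.imwrite("pics/m4.png",o[:,:,::-1])
E
```

```text
(no output)
```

View pics/m4.png

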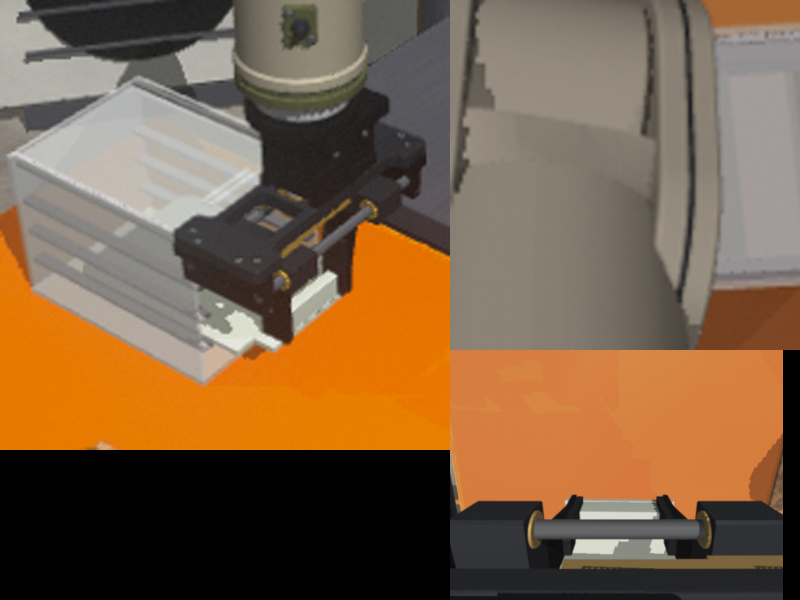

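The shelf is in between the side walls at the lowest rails, the bracket is still clear of the lid, and the rib is outside. I'll lower it onto the rails and release.

Request:
drive_tool --series '[[[0,0,-0.1],0],[[0,0,-0.1],0],[[0,0,-0.08],0],[[0,0,0],0],[[0,0,0],0],[[0,0,0],0],[[0,0,0],0],[[0,0,0],0],[[0,0,0],0],[[0,0,0],0]]'

```text
time: 11.85
ee_pos: [0.5448, -0.07, 0.0543]
eef_rot: [0.691, 0.723, 0.0, -0.0]
ft_force: [-0.3, 0.0, -1.5]
width: 0.0593
grip_force: 60.0
```

Request:
drive_tool --series '[[[0,0,0],0],[[0,0,0],0],[[0,0,0],0],[[0,0,0],0],[[0,0,0],0],[[0,0,0],0],[[0,0,0],0],[[0,0,0],0],[[0,0,0],0],[[0,0,0],0]]' --hand 0

```text
time: 13.1
ee_pos: [0.5449, -0.07, 0.0543]
eef_rot: [0.691, 0.723, 0.0, 0.0]
ft_force: [1.3, 0.9, -0.2]
width: 0.087
grip_force: 0.0
```

Request:
drive_tool --series '[[[0,0,1.0],0],[[0,0,1.5],0],[[0,0,1.5],0],[[0,0,1.5],0],[[0,1.0,2],-0.7],[[0,1.0,2],0],[[0,1.0,2],0],[[0,1.0,2],0],[[0,0,0],0],[[0,0,0],0]]'

```text
time: 14.35
ee_pos: [0.5445, -0.0304, 0.189]
eef_rot: [0.695, 0.719, -0.0, -0.0]
ft_force: [0.3, 0.5, 0.0]
width: 0.0869
grip_force: 0.0
```

```bash
python3 - <<'E'
from fit import *
import pickle
s,w=wrist();t=vision.camera("top");sc=vision.camera("scene");pickle.dump((w,t,sc),open("p5.pkl","wb"))
print(s["time"],s["ee_pos"],Ro.from_quat(s["eef_rot"]).as_matrix()[:2,1])
o=np.zeros((600,800,3),np.uint8)
o[:480,:500]=w["color"][:,70:570];o[:300,500:]=cv2.resize(sc["color"][60:250,170:360],(300,300),interpolation=cv2.INTER_CUBIC)
o[300:,500:]=cv2.resize(t["color"][240:350,340:450],(300,300),interpolation=cv2.INTER_CUBIC);cv2.imwrite("pics/m5.png",o[:,:,::-1])
E
```

```text
14.35 [ 0.54454712 -0.03041712  0.18895177] [0.99946067 0.0328373 ]
```

View pics/m5.png

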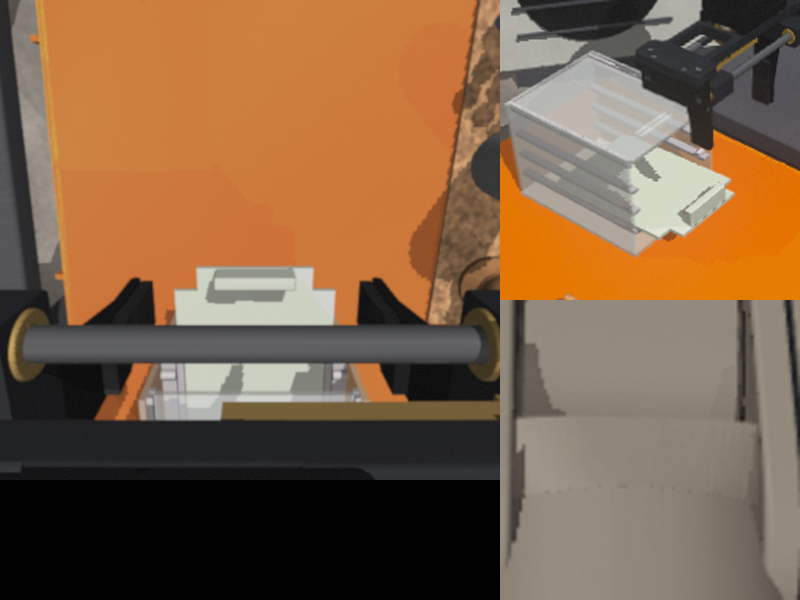

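The shelf rests on the low rails at both sides. In the wrist inset its rib is at about (255,277), central and square. Next I'll partly close the fingers and go down outside the rib. I'm keeping the tips at about 60 mm so the hand's body, 70 mm above them, passes over the lid.

Request:
drive_tool --series '[[[0,0,-1.5],0],[[0,0,-1.5],0],[[0,0,-1.5],0],[[0,0,-1.5],0],[[0,0,-1.5],0],[[0,0,-1.5],0],[[0,0,-1.5],0],[[0,0,-1.2],0],[[0,0,-0.4],0],[[0,0,0],0]]' --hand 0.7 --newtons 20

```text
time: 15.75
ee_pos: [0.5449, -0.03, 0.0682]
eef_rot: [0.695, 0.719, -0.0, 0.0]
ft_force: [-0.3, -0.8, -0.0]
width: 0.0262
grip_force: 0.0
```

Request:
drive_tool --series '[[[0.01,-0.5,-0.05],0],[[0.02,-0.5,0],0],[[0.01,-0.5,0],0],[[0.02,-0.5,0],0],[[0.02,-0.5,0],0],[[0.01,-0.5,0],0],[[0.02,-0.5,0],0],[[0.01,-0.5,0],0],[[0.02,-0.5,0],0],[[0.01,-0.3,0],0]]'

```text
time: 17.0
ee_pos: [0.5463, -0.0784, 0.0678]
eef_rot: [0.695, 0.719, 0.0, 0.0]
ft_force: [0.2, 0.6, -0.6]
width: 0.0263
grip_force: 0.4
```

```bash
python3 - <<'E'
from fit import *
import pickle
s,w=wrist();sc=vision.camera("scene");pickle.dump((w,sc),open("p6.pkl","wb"))
o=np.zeros((480,800,3),np.uint8)
o[:300,:400]=cv2.resize(w["color"],(400,300));o[:400,400:]=cv2.resize(sc["color"][80:230,210:360],(400,400),interpolation=cv2.INTER_CUBIC)
cv2.imwrite("pics/m6.png",o[:400,:,::-1])
E
```

```text
(no output)
```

View pics/m6.png

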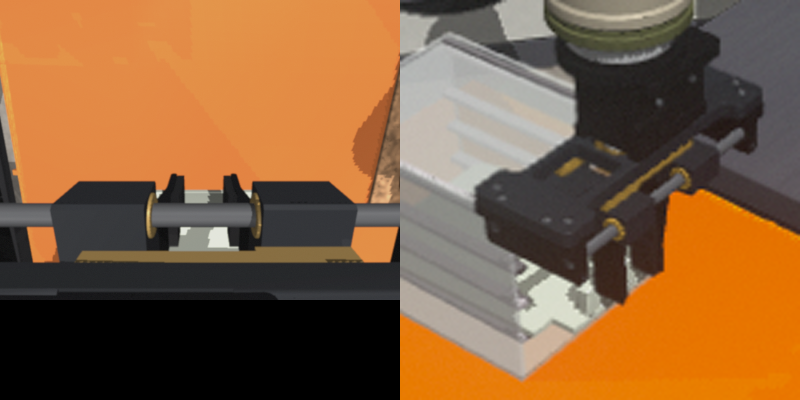

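The fingers stand outside the rib and the shelf has moved in. The force is only about 0.6 N, which is sliding friction. I'll continue slowly over the lid edge.

Request:
drive_tool --series '[[[0.01,-0.2,0],0],[[0.01,-0.2,0],0],[[0,-0.2,0],0],[[0.01,-0.2,0],0],[[0.01,-0.2,0],0],[[0,-0.2,0],0],[[0.01,-0.2,0],0],[[0,0,0],0],[[0,0,0],0],[[0,0,0],0]]'

```text
time: 18.35
ee_pos: [0.5469, -0.092, 0.0678]
eef_rot: [0.695, 0.719, 0.0, 0.0]
ft_force: [0.4, -0.8, -0.3]
width: 0.0263
grip_force: 0.0
```

Request:
drive_tool --series '[[[0.01,-0.15,0],0],[[0,-0.15,0],0],[[0.01,-0.15,0],0],[[0,-0.15,0],0],[[0.01,-0.15,0],0],[[0,-0.15,0],0],[[0,-0.1,0],0],[[0,0,0],0],[[0,0,0],0],[[0,0,0],0]]'

```text
time: 19.6
ee_pos: [0.5472, -0.1019, 0.0678]
eef_rot: [0.695, 0.719, 0.0, 0.0]
ft_force: [-0.2, -0.5, 0.7]
width: 0.026
grip_force: 0.0
```

```bash
python3 - <<'E'
from fit import *
import pickle
s,w=wrist();sc=vision.camera("scene");pickle.dump((w,sc),open("p7.pkl","wb"))
o=np.zeros((500,800,3),np.uint8)
o[:500,:400]=cv2.resize(w["color"][250:400,240:400][:,:],(400,375),interpolation=cv2.INTER_CUBIC).shape and 0
o[:375,:400]=cv2.resize(w["color"][270:400,250:390],(400,375),interpolation=cv2.INTER_CUBIC)
o[:400,400:]=cv2.resize(sc["color"][140:220,230:310],(400,400),interpolation=cv2.INTER_CUBIC)
cv2.imwrite("pics/m7.png",o[:400,:,::-1])
E
```

```text
(no output)
```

View pics/m7.png

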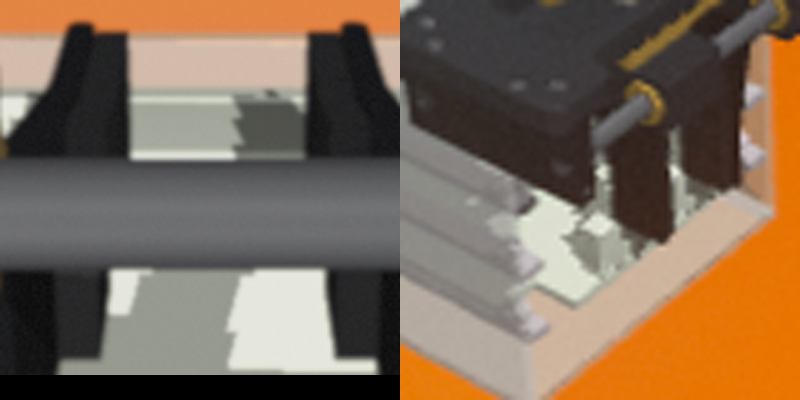

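The rib sits against the fingers' inner side and the heel is about at the nibs. I'll do the last few millimetres now.

Request:
drive_tool --series '[[[0,-0.1,0],0],[[0,-0.1,0],0],[[0.01,-0.1,0],0],[[0,-0.1,0],0],[[0,0,0],0],[[0,0,0],0],[[0,0,0],0],[[0,0,0],0],[[0,0,0],0],[[0,0,0],0]]'

```text
time: 20.95
ee_pos: [0.5472, -0.1025, 0.0677]
eef_rot: [0.694, 0.72, 0.001, -0.002]
ft_force: [-3.0, 13.1, 4.0]
width: 0.0263
grip_force: 6.5
```

```bash
python3 - <<'E'
from fit import *
import pickle
s,w=wrist();sc=vision.camera("scene")
print(s["ft_force"],s["torque"],s["joint_torque"].round(2))
o=np.zeros((400,800,3),np.uint8)
o[:375,:400]=cv2.resize(w["color"][270:400,250:390],(400,375),interpolation=cv2.INTER_CUBIC)
o[:400,400:]=cv2.resize(sc["color"][100:220,200:320],(400,400),interpolation=cv2.INTER_CUBIC)
cv2.imwrite("pics/m8.png",o[:400,:,::-1])
E
```

```text
[-2.96004854 13.06829856  3.98713212] [ 1.99971901  0.6462493  -0.46215225] [  6.34 -50.11  12.95 -33.13   2.9   -1.82   0.44]
```

```bash
python3 - <<'E'
from fit import *
import pickle
w,sc=pickle.load(open("p7.pkl","rb"))
ax=np.array([-.0319,.9995]);px=np.array([.9995,.0319]);C=np.array([.5471,-.1187])-.092*ax
f=lambda x,y,z:np.round((np.array(proj(sc,np.r_[C+px*x/1e3+ax*y/1e3,z/1e3]))-[230,140])*5+[400,0])
print("mouth floor corner",f(69,92,0),f(-69,92,0),"rail low end",f(65,92,34),f(55,92,34),"mid",f(55,92,62),"nib low",f(60,80.5,38))
for o in(3,0,-2,-5): print(o,"tongue",f(45,o+100.5,42),"rib top out/in near",f(30,o+100.5,62),f(30,o+90.5,62),"rib foot",f(30,o+100.5,42))
K=w["intrinsics"]
def g(x,y,z): return np.round((np.array(proj(w,np.r_[C+px*x/1e3+ax*y/1e3,z/1e3]))-[250,270])*[400/140,375/130])
for o in(3,0,-2,-5): print(o,"wrist tongue edge",g(0,o+100.5,42),"rib top out",g(0,o+100.5,62),"rib top in",g(0,o+90.5,62),"mouth floor",g(0,92,4))
E
```

```text
mouth floor corner [526. 410.] [771. 212.] rail low end [526. 331.] [545. 316.] mid [540. 254.] nib low [510. 302.]
3 tongue [588. 296.] rib top out/in near [613. 229.] [591. 218.] rib foot [616. 274.]
0 tongue [581. 293.] rib top out/in near [607. 226.] [585. 215.] rib foot [610. 271.]
-2 tongue [577. 291.] rib top out/in near [602. 224.] [580. 213.] rib foot [605. 268.]
-5 tongue [571. 287.] rib top out/in near [596. 220.] [574. 209.] rib foot [599. 265.]
3 wrist tongue edge [208.  72.] rib top out [207. 127.] rib top in [207. 187.] mouth floor [209.  46.]
0 wrist tongue edge [208.  88.] rib top out [207. 145.] rib top in [207. 205.] mouth floor [209.  46.]
-2 wrist tongue edge [208.  99.] rib top out [207. 157.] rib top in [207. 217.] mouth floor [209.  46.]
-5 wrist tongue edge [208. 116.] rib top out [207. 175.] rib top in [207. 234.] mouth floor [209.  46.]
```

```bash
python3 - <<'E'
from fit import *
import pickle
w7,_=pickle.load(open("p7.pkl","rb"))
s,w=wrist();pickle.dump(w,open("p8.pkl","rb".replace("r","w")))
for n,q in(("m7",w7),("now",w)):
    p=q["color"][276:328,305:322].mean(1).sum(1).astype(int);print(n,dict(zip(range(276,328),p.tolist())))
print(s["time"],s["ft_force"],s["torque"])
E
```

```text
m7 {276: 427, 277: 426, 278: 426, 279: 428, 280: 441, 281: 455, 282: 466, 283: 507, 284: 561, 285: 574, 286: 570, 287: 569, 288: 569, 289: 568, 290: 569, 291: 569, 292: 569, 293: 569, 294: 568, 295: 569, 296: 568, 297: 569, 298: 568, 299: 556, 300: 526, 301: 495, 302: 495, 303: 556, 304: 615, 305: 569, 306: 498, 307: 478, 308: 478, 309: 480, 310: 481, 311: 484, 312: 484, 313: 485, 314: 485, 315: 486, 316: 488, 317: 488, 318: 489, 319: 491, 320: 494, 321: 519, 322: 590, 323: 654, 324: 622, 325: 426, 326: 236, 327: 211}
now {276: 426, 277: 426, 278: 426, 279: 430, 280: 448, 281: 466, 282: 488, 283: 531, 284: 562, 285: 570, 286: 570, 287: 569, 288: 569, 289: 569, 290: 569, 291: 569, 292: 569, 293: 569, 294: 569, 295: 569, 296: 570, 297: 569, 298: 567, 299: 546, 300: 507, 301: 491, 302: 528, 303: 566, 304: 539, 305: 494, 306: 477, 307: 477, 308: 480, 309: 481, 310: 483, 311: 484, 312: 484, 313: 485, 314: 486, 315: 487, 316: 487, 317: 489, 318: 491, 319: 492, 320: 508, 321: 570, 322: 652, 323: 680, 324: 633, 325: 427, 326: 235, 327: 212}
21.05 [-2.63303003 13.69355577  4.01211925] [ 2.00476466  0.70137082 -0.48053192]
```

Request:
drive_tool --series '[[[0,0.1,0],0],[[0,0.2,0],0],[[0,0.3,0],0],[[0,0.3,0],0],[[0,0,0],0],[[0,0,0],0],[[0,0,0],0],[[0,0,0],0],[[0,0,0],0],[[0,0,0],0]]'

```text
time: 22.35
ee_pos: [0.5473, -0.097, 0.0678]
eef_rot: [0.695, 0.719, 0.0, 0.0]
ft_force: [0.1, -0.5, -0.1]
width: 0.0261
grip_force: 0.0
```

```bash
python3 - <<'E'
from fit import *
import pickle
s,w=wrist();pickle.dump(w,open("p9.pkl","wb"))
p=w["color"][276:328,305:322].mean(1).sum(1).astype(int);print(dict(zip(range(276,328),p.tolist())))
print(s["time"],s["ee_pos"],s["ft_force"],s["torque"])
E
```

```text
{276: 426, 277: 426, 278: 426, 279: 425, 280: 426, 281: 426, 282: 426, 283: 425, 284: 426, 285: 426, 286: 426, 287: 428, 288: 441, 289: 456, 290: 468, 291: 507, 292: 560, 293: 574, 294: 571, 295: 569, 296: 569, 297: 570, 298: 569, 299: 569, 300: 570, 301: 569, 302: 570, 303: 569, 304: 569, 305: 569, 306: 570, 307: 569, 308: 562, 309: 536, 310: 501, 311: 493, 312: 536, 313: 580, 314: 546, 315: 494, 316: 478, 317: 478, 318: 481, 319: 481, 320: 483, 321: 484, 322: 486, 323: 480, 324: 429, 325: 305, 326: 211, 327: 214}
22.35 [ 0.54726539 -0.09698764  0.06777061] [ 0.13355784 -0.45225398 -0.05406955] [-0.07989619  0.03754361 -0.00444732]
```

```bash
python3 - <<'E'
from fit import *
import pickle
w=pickle.load(open("p9.pkl","rb"));w7,sc=pickle.load(open("p7.pkl","rb"))
ax=np.array([-.0319,.9995]);px=np.array([.9995,.0319]);C=np.array([.5471,-.1187])-.092*ax
cy=lambda q,v,z:((onz(q,(313,v),z)[:2]-C)@ax*1e3).round(1)
for n,q,a,b,t,r_ in(("m7",w7,280,283.5,303.0,322),("p9",w,288,291.5,311.7,331)):
    print(n,"mouth z0",cy(q,a,0),"z4",cy(q,b,.004),"tongue bottom/top",[(cy(q,t+d,z)) for d,z in((-3,.038),(0,.042))],"rib top",cy(q,r_,.062))
    print("tongue if down",cy(q,t,.038))
E
```

```text
m7 mouth z0 94.1 z4 93.6 tongue bottom/top [np.float64(99.0), np.float64(99.3)] rib top 99.7
tongue if down 97.4
p9 mouth z0 94.1 z4 93.6 tongue bottom/top [np.float64(99.3), np.float64(99.7)] rib top 100.4
tongue if down 97.7
```

Pushing met 13 N, and the images put the shelf origin at about −3 mm, nearly off the nibs. To tell rib contact from hand-on-lid contact, I'll repeat the same approach 4 mm higher, gently.

Request:
drive_tool --series '[[[0,0,0.4],0],[[0,0,0],0],[[0,-0.2,0],0],[[0,-0.2,0],0],[[0,-0.15,0],0],[[0,-0.1,0],0],[[0,-0.1,0],0],[[0,0,0],0],[[0,0,0],0],[[0,0,0],0]]'

```text
time: 23.65
ee_pos: [0.5473, -0.1044, 0.0718]
eef_rot: [0.695, 0.719, 0.0, 0.0]
ft_force: [0.3, -0.0, -0.3]
width: 0.0263
grip_force: 0.0
```

No contact at that height. I'll move over the rib and feel down onto its top: contact at about 62 mm means it is still on the nibs, and 58 mm means it has dropped. Any contact can then drag the shelf inwards.

Request:
drive_tool --series '[[[0,-0.3,0],0],[[0.01,-0.3,0],0],[[0.01,-0.3,0],0],[[0,0,-0.05],0],[[0,0,-0.05],0],[[0,0,-0.05],0],[[0,0,-0.05],0],[[0,0,0],0],[[0,0,0],0],[[0,0,0],0]]'

```text
time: 24.9
ee_pos: [0.5477, -0.1054, 0.0708]
eef_rot: [0.693, 0.721, 0.003, -0.004]
ft_force: [-11.1, 28.9, 21.0]
width: 0.0263
grip_force: 14.7
```

Something on the hand, not the rib, meets the case here at about 29 N. I'll back off at once.

Request:
drive_tool --series '[[[0,0.4,0],0],[[0,0.5,0],0],[[0,0.5,0],0],[[0,0.2,0],0],[[0,0,0],0],[[0,0,0],0],[[0,0,0],0],[[0,0,0],0],[[0,0,0],0],[[0,0,0],0]]'

```text
time: 26.15
ee_pos: [0.5475, -0.0975, 0.0698]
eef_rot: [0.695, 0.719, 0.0, 0.0]
ft_force: [0.2, -0.2, 1.5]
width: 0.0259
grip_force: 0.0
```

```bash
python3 - <<'E'
from fit import *
import pickle
s,w=wrist();pickle.dump(w,open("p10.pkl","wb"))
p=w["color"][280:328,305:322].mean(1).sum(1).astype(int);print(dict(zip(range(280,328),p.tolist())))
print(s["time"],s["ee_pos"],s["ft_force"],r.finger_overhang)
ax=np.array([-.0319,.9995]);C=np.array([.5471,-.1187])-.092*ax
cy=lambda v,z:((onz(w,(313,v),z)[:2]-C)@ax*1e3).round(1)
for v in range(284,328,4): print(v,cy(v,0),cy(v,.004),cy(v,.038),cy(v,.042),cy(v,.062))
E
```

```text
{280: 425, 281: 426, 282: 426, 283: 426, 284: 425, 285: 429, 286: 443, 287: 461, 288: 478, 289: 518, 290: 559, 291: 571, 292: 570, 293: 569, 294: 570, 295: 569, 296: 569, 297: 569, 298: 570, 299: 569, 300: 570, 301: 569, 302: 569, 303: 569, 304: 569, 305: 567, 306: 546, 307: 507, 308: 490, 309: 521, 310: 564, 311: 553, 312: 504, 313: 478, 314: 479, 315: 480, 316: 481, 317: 483, 318: 484, 319: 485, 320: 484, 321: 486, 322: 488, 323: 483, 324: 433, 325: 307, 326: 212, 327: 214}
26.15 [ 0.54746902 -0.09747677  0.06980236] [ 0.15029282 -0.16601079  1.45834434] 0.008
284 95.3 96.9 111.0 112.6 120.9
288 92.7 94.4 108.9 110.6 119.1
292 90.2 92.0 106.8 108.5 117.2
296 87.7 89.4 104.7 106.5 115.4
300 85.1 86.9 102.5 104.4 113.5
304 82.5 84.4 100.4 102.3 111.7
308 79.9 81.8 98.2 100.2 109.8
312 77.3 79.3 96.1 98.0 107.9
316 74.7 76.7 93.9 95.9 106.0
320 72.0 74.1 91.7 93.7 104.1
324 69.4 71.5 89.5 91.6 102.2
```

```bash
python3 - <<'E'
from fit import *
import pickle
w,sc=pickle.load(open("p6.pkl","rb"))
for z in(.06,.07,.13,.16,.18,.2,.22,.25,.28,.3): print(z,np.round((np.array(proj(sc,np.array([.5463,-.0784,z])))-[210,80])*400/150+[400,0]))
s=r.read_state();print(s["joint_positions"].round(3))
E
```

```text
0.06 [631. 279.]
0.07 [630. 267.]
0.13 [628. 191.]
0.16 [626. 151.]
0.18 [625. 123.]
0.2 [624.  95.]
0.22 [623.  66.]
0.25 [622.  21.]
0.28 [620. -26.]
0.3 [619. -58.]
[-0.296  0.35   0.461  1.845 -0.184  0.988  0.276]
```

The contact moment is ambiguous, so I'll back away and measure the heel's height from separate viewpoints.

Request:
drive_tool --series '[[[0,1.0,0],0],[[0,1.0,0.5],0],[[0,1.0,1.0],0],[[0,1.0,1.5],0],[[0,1.0,1.5],0],[[0,1.0,1.5],0],[[0,0,1.5],0],[[0,0,1.0],0],[[0,0,0],0],[[0,0,0],0]]'

```text
time: 27.45
ee_pos: [0.5471, -0.0378, 0.1543]
eef_rot: [0.695, 0.719, -0.0, -0.0]
ft_force: [-0.3, 0.4, 0.1]
width: 0.0263
grip_force: 0.0
```

```bash
python3 - <<'E'
from fit import *
import pickle
s,w=wrist();sc=vision.camera("scene");t=vision.camera("top");pickle.dump((w,sc,t),open("p11.pkl","wb"))
print(s["ee_pos"])
ax=np.array([-.0319,.9995]);px=np.array([.9995,.0319]);C=np.array([.5471,-.1187])-.092*ax
X=lambda x,y,z:np.r_[C+px*x/1e3+ax*y/1e3,z/1e3]
for n,q in(("w",w),("s",sc),("t",t)):
  for nm,p in dict(mouthfloor=X(0,92,4),lidtop=X(0,92,128),tongue_up=X(0,97.5,42),rib_up_o=X(0,97.5,62),rib_up_i=X(0,87.5,62),rib_dn_o=X(0,95.5,58),ribend_up=X(30,97.5,62),ribend_dn=X(30,95.5,58)).items(): print(n,nm,np.round(proj(q,p),1))
u=313
p=w["color"][200:325,318:338].mean(1).sum(1).astype(int);print(dict(zip(range(200,325),p.tolist())))
E
```

```text
[ 0.54714791 -0.03777422  0.15430548]
w mouthfloor [321.7 317.8]
w lidtop [319.3 427.1]
w tongue_up [321.2 335.3]
w rib_up_o [320.8 350.3]
w rib_up_i [320.9 363.2]
w rib_dn_o [320.9 349.7]
w ribend_up [365.3 350.3]
w ribend_dn [364.7 349.7]
s mouthfloor [280.4 199.8]
s lidtop [277.  143.8]
s tongue_up [281.8 184.7]
s rib_up_o [281.2 175.8]
s rib_up_i [276.9 173.7]
s rib_dn_o [280.5 177.2]
s ribend_up [270.  184.5]
s ribend_dn [269.2 185.9]
t mouthfloor [398.1 296.5]
t lidtop [408.5 292.1]
t tongue_up [398.1 295.4]
t rib_up_o [399.6 294.8]
t rib_up_i [405.1 294.5]
t rib_dn_o [400.4 294.8]
t ribend_up [398.3 278.6]
t ribend_dn [399.1 278.7]
{200: 436, 201: 436, 202: 436, 203: 436, 204: 436, 205: 436, 206: 435, 207: 436, 208: 435, 209: 435, 210: 434, 211: 433, 212: 433, 213: 433, 214: 433, 215: 433, 216: 431, 217: 431, 218: 430, 219: 429, 220: 430, 221: 429, 222: 429, 223: 429, 224: 427, 225: 427, 226: 427, 227: 427, 228: 427, 229: 426, 230: 425, 231: 424, 232: 425, 233: 424, 234: 424, 235: 424, 236: 425, 237: 424, 238: 425, 239: 424, 240: 424, 241: 424, 242: 424, 243: 424, 244: 424, 245: 424, 246: 424, 247: 423, 248: 424, 249: 424, 250: 424, 251: 423, 252: 423, 253: 423, 254: 423, 255: 424, 256: 423, 257: 423, 258: 423, 259: 423, 260: 423, 261: 423, 262: 422, 263: 423, 264: 423, 265: 423, 266: 423, 267: 422, 268: 422, 269: 422, 270: 423, 271: 422, 272: 423, 273: 423, 274: 423, 275: 422, 276: 422, 277: 422, 278: 422, 279: 423, 280: 423, 281: 422, 282: 422, 283: 423, 284: 422, 285: 423, 286: 422, 287: 422, 288: 423, 289: 422, 290: 422, 291: 422, 292: 422, 293: 422, 294: 422, 295: 422, 296: 422, 297: 422, 298: 421, 299: 421, 300: 421, 301: 422, 302: 421, 303: 421, 304: 421, 305: 421, 306: 421, 307: 422, 308: 422, 309: 421, 310: 421, 311: 421, 312: 423, 313: 431, 314: 451, 315: 475, 316: 516, 317: 552, 318: 565, 319: 566, 320: 565, 321: 567, 322: 568, 323: 560, 324: 499}
```

```bash
python3 - <<'E'
from fit import *
import pickle
w,sc,t=pickle.load(open("p11.pkl","rb"))
for u in(268,272,276,282,288):
    print(u,[int(x) for x in sc["color"][160:216,u].astype(int).sum(1)])
print("top row 294:",[(u,tuple(int(x) for x in t["color"][294,u])) for u in range(386,416)])
print([(u,int(x)) for u,x in zip(range(386,420),t["color"][285:303,386:420].mean(0).sum(1))])
E
```

```text
268 [395, 396, 393, 396, 397, 398, 638, 643, 647, 641, 645, 643, 646, 646, 648, 650, 650, 645, 647, 644, 648, 637, 411, 603, 643, 644, 550, 380, 397, 395, 392, 385, 387, 402, 463, 649, 644, 588, 506, 513, 532, 539, 538, 547, 536, 533, 538, 535, 538, 543, 532, 465, 441, 378, 368, 362]
272 [397, 396, 397, 393, 398, 392, 396, 395, 396, 486, 486, 646, 646, 646, 648, 647, 647, 649, 639, 384, 613, 639, 651, 656, 665, 575, 497, 498, 495, 493, 489, 488, 494, 570, 555, 508, 511, 537, 538, 538, 539, 541, 537, 539, 544, 540, 534, 508, 458, 424, 385, 367, 365, 359, 367, 365]
276 [637, 593, 410, 395, 397, 395, 400, 395, 399, 400, 395, 397, 400, 598, 647, 641, 460, 614, 641, 650, 655, 663, 564, 497, 492, 490, 490, 492, 487, 485, 546, 562, 502, 526, 541, 540, 534, 538, 540, 537, 536, 538, 541, 540, 485, 456, 432, 382, 370, 367, 372, 361, 364, 368, 366, 365]
282 [646, 642, 644, 645, 645, 645, 643, 646, 645, 642, 398, 402, 495, 644, 646, 652, 659, 661, 511, 492, 492, 492, 493, 481, 487, 526, 474, 507, 511, 537, 537, 538, 538, 539, 540, 539, 537, 538, 538, 504, 457, 429, 379, 369, 363, 356, 365, 367, 
[... 767 characters left out ...]
)), (404, (138, 129, 117)), (405, (138, 129, 117)), (406, (138, 129, 117)), (407, (137, 129, 116)), (408, (137, 129, 117)), (409, (137, 128, 116)), (410, (137, 129, 116)), (411, (135, 127, 114)), (412, (137, 128, 116)), (413, (137, 128, 116)), (414, (137, 129, 116)), (415, (136, 128, 116))]
[(386, 395), (387, 393), (388, 391), (389, 391), (390, 391), (391, 392), (392, 392), (393, 392), (394, 391), (395, 390), (396, 390), (397, 389), (398, 386), (399, 387), (400, 385), (401, 383), (402, 383), (403, 382), (404, 382), (405, 381), (406, 382), (407, 381), (408, 379), (409, 380), (410, 377), (411, 378), (412, 379), (413, 380), (414, 380), (415, 378), (416, 375), (417, 374), (418, 376), (419, 373)]
```

```bash
python3 - <<'E'
from fit import *
import pickle
_,sc,_=pickle.load(open("p11.pkl","rb"));w=pickle.load(open("p10.pkl","rb"))
ax=np.array([-.0319,.9995]);px=np.array([.9995,.0319]);C=np.array([.5471,-.1187])-.092*ax
X=lambda x,y,z:np.r_[C+px*x/1e3+ax*y/1e3,z/1e3]
def row(q,u,y,z):
    a,b=np.array(proj(q,X(-20,y,z))),np.array(proj(q,X(25,y,z)));return a[1]+(u-a[0])*(b-a)[1]/(b-a)[0]
print("scene floor z4,z0 at 276,282,288",[[round(row(sc,u,92,z),1) for z in(4,0)] for u in(276,282,288)])
for o,h in((-1,38),(-3,38),(-5,38),(-3,36),(-3,34),(-5,34),(-6,34)):
    print(o,h,"scene(276,282) rib top",[round(row(sc,u,o+100.5,h+24),1) for u in(276,282)],"bottom",[round(row(sc,u,o+100.5,h),1) for u in(276,282)],"wrist bottom/top of plate",round(row(w,313,o+100.5,h),1),round(row(w,313,o+100.5,h+4),1))
print("wrist floor z0 z4",row(w,313,92,0),row(w,313,92,4))
E
```

```text
scene floor z4,z0 at 276,282,288 [[np.float64(203.3), np.float64(205.1)], [np.float64(198.5), np.float64(200.2)], [np.float64(193.6), np.float64(195.4)]]
-1 38 scene(276,282) rib top [np.float64(181.0), np.float64(176.4)] bottom [np.float64(192.2), np.float64(187.5)] wrist bottom/top of plate 305.6 309.2
-3 38 scene(276,282) rib top [np.float64(179.9), np.float64(175.3)] bottom [np.float64(191.1), np.float64(186.3)] wrist bottom/top of plate 309.3 313.0
-5 38 scene(276,282) rib top [np.float64(178.8), np.float64(174.1)] bottom [np.float64(190.0), np.float64(185.2)] wrist bottom/top of plate 313.0 316.7
-3 36 scene(276,282) rib top [np.float64(180.8), np.float64(176.2)] bottom [np.float64(192.0), np.float64(187.3)] wrist bottom/top of plate 307.6 311.1
-3 34 scene(276,282) rib top [np.float64(181.8), np.float64(177.1)] bottom [np.float64(192.9), np.float64(188.2)] wrist bottom/top of plate 305.8 309.3
-5 34 scene(276,282) rib top [np.float64(180.7), np.float64(176.0)] bottom [np.float64(191.8), np.float64(187.1)] wrist bottom/top of plate 309.4 313.0
-6 34 scene(276,282) rib top [np.float64(180.1), np.float64(175.5)] bottom [np.float64(191.2), np.float64(186.5)] wrist bottom/top of plate 311.2 314.9
wrist floor z0 z4 289.1687148921315 291.9165340290715
```

Combining the views, the rib top and bottom edges fit "dropped" (z≈34, origin ≈ −4 to −5) better than "on the nibs". I'll retreat so the top camera sees it and confirm.

Request:
drive_tool --series '[[[0,1.5,1.0],0],[[0,2.5,1.0],0],[[0,3,1.0],0],[[0,3,1.0],0],[[0,3,0],0],[[0,3,0],0],[[0,3,0],0],[[0,3,0],0],[[0,2,0],0],[[0,0,0],0]]'

```text
time: 28.85
ee_pos: [0.547, 0.2043, 0.1948]
eef_rot: [0.694, 0.72, 0.0, -0.0]
ft_force: [1.2, -0.2, -1.1]
width: 0.0262
grip_force: 0.0
```

```bash
python3 - <<'E'
from fit import *
import pickle
t=vision.camera("top");sc=vision.camera("scene");pickle.dump((t,sc),open("p12.pkl","wb"))
t0=pickle.load(open("top0.pkl","rb"))
ax=np.array([-.0319,.9995]);px=np.array([.9995,.0319]);C=np.array([.5471,-.1187])-.092*ax
X=lambda x,y,z:np.r_[C+px*x/1e3+ax*y/1e3,z/1e3]
def col(q,v,y,z):
    a,b=np.array(proj(q,X(-30,y,z))),np.array(proj(q,X(30,y,z)));return round(a[0]+(v-a[1])*(b-a)[0]/(b-a)[1],1)
for v0,v1 in((287,291),(297,301)):
  v=(v0+v1-1)/2
  print(v,"now",[(u,int(x)) for u,x in zip(range(390,420),t["color"][v0:v1,390:420].astype(int).sum(2).mean(0))])
  print("before",[(u,int(x)) for u,x in zip(range(390,420),t0["color"][v0:v1,390:420].astype(int).sum(2).mean(0))])
  print("floor z0,z4,lid124,128",[col(t,v,92,z) for z in(0,4,124,128)])
  for o,h in((0,38),(-3,38),(-3,34),(-5,34),(-6.5,34)): print(o,h,"plate",col(t,v,o+100.5,h),"rib out",col(t,v,o+100.5,h+24),"rib in",col(t,v,o+90.5,h+24))
E
```

```text
288.5 now [(390, 346), (391, 346), (392, 345), (393, 345), (394, 345), (395, 346), (396, 347), (397, 426), (398, 368), (399, 497), (400, 538), (401, 538), (402, 538), (403, 535), (404, 386), (405, 373), (406, 372), (407, 412), (408, 488), (409, 491), (410, 491), (411, 491), (412, 513), (413, 543), (414, 542), (415, 542), (416, 543), (417, 543), (418, 524), (419, 545)]
before [(390, 308), (391, 308), (392, 307), (393, 308), (394, 308), (395, 308), (396, 307), (397, 419), (398, 404), (399, 401), (400, 401), (401, 401), (402, 402), (403, 401), (404, 401), (405, 401), (406, 401), (407, 415), (408, 462), (409, 464), (410, 464), (411, 464), (412, 464), (413, 464), (414, 464), (415, 464), (416, 463), (417, 463), (418, 459), (419, 464)]
floor z0,z4,lid124,128 [np.float64(397.2), np.float64(397.5), np.float64(407.8), np.float64(408.2)]
0 38 plate 395.6 rib out 397.5 rib in 402.9
-3 38 plate 397.2 rib out 399.1 rib in 404.6
-3 34 plate 396.9 rib out 398.8 rib in 404.2
-5 34 plate 398.0 rib out 399.9 rib in 405.3
-6.5 34 plate 398.8 rib out 400.7 rib in 406.1
298.5 now [(390, 346), (391, 346), 
[... 329 characters left out ...]
 525)]
before [(390, 309), (391, 308), (392, 307), (393, 307), (394, 308), (395, 309), (396, 306), (397, 326), (398, 424), (399, 406), (400, 403), (401, 402), (402, 403), (403, 402), (404, 402), (405, 402), (406, 401), (407, 402), (408, 422), (409, 463), (410, 465), (411, 464), (412, 464), (413, 463), (414, 464), (415, 464), (416, 465), (417, 465), (418, 464), (419, 463)]
floor z0,z4,lid124,128 [np.float64(398.0), np.float64(398.3), np.float64(408.7), np.float64(409.1)]
0 38 plate 396.4 rib out 398.3 rib in 403.7
-3 38 plate 398.0 rib out 399.9 rib in 405.4
-3 34 plate 397.7 rib out 399.6 rib in 405.0
-5 34 plate 398.8 rib out 400.7 rib in 406.1
-6.5 34 plate 399.6 rib out 401.5 rib in 406.9
```

The views and the finger's last position (o ≈ −3.5 mm) agree that the heel is still part-way down the nibs. It needs about 2 mm more, and the upper part of the fingers meets the lid edge first. I'll go back and press gently on the rib's top outer edge from slightly higher, so the heel slides down the nib's back slope.

Request:
drive_tool --series '[[[0,-3,0],0],[[0,-4,0],0],[[0,-4,0],0],[[0,-4,-1],0],[[0,-4,-2],0],[[0,-4,-2.5],0],[[0,-3,-2.8],0],[[0,-1.5,-2.0],0],[[0,0,-1.5],0],[[0,0,-0.5],0]]'

```text
time: 30.2
ee_pos: [0.547, -0.0722, 0.0712]
eef_rot: [0.695, 0.719, -0.0, -0.0]
ft_force: [-0.3, 0.8, -0.1]
width: 0.026
grip_force: 0.0
```

Request:
drive_tool --series '[[[0,-1,0],0],[[0,-1,0],0],[[0,-0.5,0],0],[[0,0,0],0],[[0,0,0],0],[[0,0,0],0],[[0,0,0],0],[[0,0,0],0],[[0,0,0],0],[[0,0,0],0]]'

```text
time: 31.45
ee_pos: [0.5474, -0.0975, 0.0718]
eef_rot: [0.695, 0.719, 0.0, 0.0]
ft_force: [-0.2, -0.1, -0.1]
width: 0.026
grip_force: 0.0
```

Request:
drive_tool --series '[[[0,-0.3,0],0],[[0,-0.3,0],0],[[0,-0.05,0],0],[[0,0,-0.05],0],[[0,0,-0.05],0],[[0,0,-0.05],0],[[0,0,-0.05],0],[[0,0,-0.05],0],[[0,0,0],0],[[0,0,0],0]]'

```text
time: 32.7
ee_pos: [0.5476, -0.1039, 0.0703]
eef_rot: [0.695, 0.719, 0.0, -0.0]
ft_force: [-5.2, 1.3, 13.2]
width: 0.026
grip_force: 6.4
```

```bash
python3 - <<'E'
from fit import *
s,w=wrist()
p=w["color"][276:328,305:322].mean(1).sum(1).astype(int);print(dict(zip(range(276,328),p.tolist())))
print(s["ee_pos"],s["ft_force"],s["torque"])
E
```

```text
{276: 448, 277: 466, 278: 501, 279: 552, 280: 570, 281: 569, 282: 568, 283: 568, 284: 567, 285: 568, 286: 568, 287: 568, 288: 568, 289: 567, 290: 568, 291: 568, 292: 568, 293: 566, 294: 545, 295: 505, 296: 492, 297: 535, 298: 580, 299: 543, 300: 491, 301: 477, 302: 478, 303: 479, 304: 480, 305: 482, 306: 484, 307: 483, 308: 484, 309: 486, 310: 486, 311: 488, 312: 489, 313: 491, 314: 496, 315: 542, 316: 632, 317: 677, 318: 686, 319: 685, 320: 684, 321: 683, 322: 684, 323: 681, 324: 625, 325: 421, 326: 234, 327: 210}
[ 0.54760448 -0.10386854  0.07030832] [-5.20752195  1.27582812 13.15308101] [-0.0228424   1.07222049 -0.05488876]
```

```bash
python3 - <<'E'
from fit import *
import pickle
t,sc=pickle.load(open("p12.pkl","rb"))
g=cv2.GaussianBlur(t["color"].astype(np.float32).sum(2),(1,3),0)
def cross(v,lo,hi,thr):
    p=g[v,lo:hi];i=np.where((p[:-1]-thr)*(p[1:]-thr)<0)[0]
    return lo+i[0]+(thr-p[i[0]])/(p[i[0]+1]-p[i[0]]) if len(i) else np.nan
for v in range(274,316,3): print(v,"floor",round(cross(v,392,400,385),2),"rib out",round(cross(v,398,403,455),2),"in",round(cross(v,402,407,455),2),"lid",round(cross(v,405,411,440),2),"heel?",round(cross(v,409,417,517),2))
# side edges of plate inside case, rows vs columns
for u in(414,418,430,445,460,475,485): print(u,[int(x) for x in g[250:272,u]],[int(x) for x in g[312:334,u]])
print("nose",[[int(x) for x in g[v,486:518]] for v in(272,290,308)])
E
```

```text
274 floor 395.21 rib out nan in nan lid nan heel? nan
277 floor 395.38 rib out nan in nan lid nan heel? nan
280 floor 395.76 rib out 398.34 in nan lid nan heel? nan
283 floor 395.72 rib out 398.64 in 403.4 lid 406.68 heel? nan
286 floor 396.59 rib out 398.56 in 403.44 lid 407.1 heel? 411.51
289 floor 396.47 rib out 398.74 in 403.56 lid 407.42 heel? 412.39
292 floor 396.73 rib out 399.38 in 404.32 lid 407.57 heel? 413.39
295 floor 396.69 rib out 399.63 in 404.39 lid 407.74 heel? 413.47
298 floor 397.37 rib out 399.57 in 404.42 lid 408.16 heel? 413.48
301 floor 397.46 rib out 399.73 in 404.56 lid 408.41 heel? 413.48
304 floor 397.59 rib out 400.38 in 405.32 lid 405.45 heel? 413.49
307 floor 397.63 rib out 400.62 in 405.4 lid 405.48 heel? 413.46
310 floor 398.3 rib out 400.63 in 405.23 lid 405.33 heel? 414.37
313 floor 398.38 rib out 399.04 in 405.13 lid 405.36 heel? 414.44
414 [369, 415, 457, 441, 422, 446, 460, 465, 477, 479, 479, 478, 475, 473, 477, 484, 489, 492, 491, 490, 490, 494] [496, 496, 502, 520, 537, 542, 541, 541, 543, 543, 542, 538, 528, 520, 520, 513, 501, 507, 511, 487, 
[... 1157 characters left out ...]
4, 460, 473, 478, 477, 476, 472, 470, 474, 479, 484, 486, 486, 486, 486, 486, 486, 487, 487, 487] [487, 487, 487, 487, 487, 487, 487, 486, 484, 482, 481, 479, 489, 514, 522, 495, 458, 389, 284, 232, 231, 232]
nose [[486, 486, 487, 487, 486, 481, 462, 445, 445, 444, 444, 445, 445, 445, 445, 444, 444, 444, 444, 444, 443, 444, 444, 444, 444, 443, 386, 450, 445, 316, 249, 251], [487, 486, 486, 485, 486, 486, 485, 483, 462, 444, 444, 445, 445, 445, 444, 444, 444, 444, 446, 443, 443, 444, 443, 444, 444, 444, 444, 440, 406, 430, 438, 359], [487, 487, 487, 488, 488, 487, 488, 486, 487, 487, 460, 442, 444, 444, 444, 443, 443, 443, 443, 444, 444, 443, 444, 443, 442, 443, 442, 442, 442, 442, 430, 415]]
```

```bash
python3 - <<'E'
from fit import *
import pickle
t,sc=pickle.load(open("p12.pkl","rb"));t0=pickle.load(open("top0.pkl","rb"))
ax=np.array([-.0319,.9995]);px=np.array([.9995,.0319]);C=np.array([.5471,-.1187])-.092*ax
X=lambda x,y,z:np.r_[C+px*x/1e3+ax*y/1e3,z/1e3]
def col(v,y,z):
    a,b=np.array(proj(t,X(-30,y,z))),np.array(proj(t,X(30,y,z)));return round(a[0]+(v-a[1])*(b-a)[0]/(b-a)[1],2)
for v in(272,290,308):
    print(v,"back floor",col(v,-88,4),"back at 38",col(v,-88,38),"lid outer back",col(v,-92,128),"nose o=-2..-6",[col(v,o-81.5,38) for o in(-2,-3,-4,-5,-6)])
    print("before",[(u,int(x)) for u,x in zip(range(482,500),t0["color"][v-1:v+2,482:500].astype(int).sum(2).mean(0))])
    p=t["color"][v-1:v+2,486:520].astype(int).sum(2).mean(0);print("now",[(u,int(x)) for u,x in zip(range(486,520),p)][:14], [(u,int(x)) for u,x in zip(range(486,520),p)][22:])
s=r.read_state();print(s["time"],s["ft_force"])
E
```

```text
272 back floor 487.07 back at 38 493.35 lid outer back 515.03 nose o=-2..-6 [np.float64(490.99), np.float64(491.52), np.float64(492.04), np.float64(492.56), np.float64(493.09)]
before [(482, 461), (483, 461), (484, 462), (485, 460), (486, 444), (487, 436), (488, 428), (489, 402), (490, 398), (491, 398), (492, 397), (493, 398), (494, 398), (495, 397), (496, 397), (497, 397), (498, 397), (499, 397)]
now [(486, 486), (487, 486), (488, 487), (489, 487), (490, 487), (491, 481), (492, 462), (493, 445), (494, 445), (495, 444), (496, 444), (497, 445), (498, 445), (499, 445)] [(508, 444), (509, 444), (510, 444), (511, 443), (512, 385), (513, 450), (514, 445), (515, 314), (516, 249), (517, 251), (518, 249), (519, 254)]
290 back floor 489.08 back at 38 495.4 lid outer back 517.22 nose o=-2..-6 [np.float64(493.03), np.float64(493.56), np.float64(494.08), np.float64(494.61), np.float64(495.14)]
before [(482, 463), (483, 461), (484, 460), (485, 462), (486, 461), (487, 458), (488, 443), (489, 434), (490, 427), (491, 405), (492, 398), (493, 399), (494, 397), (495, 396), (496, 397), (497, 398), (498,
[... 397 characters left out ...]
 nose o=-2..-6 [np.float64(495.07), np.float64(495.6), np.float64(496.13), np.float64(496.66), np.float64(497.19)]
before [(482, 461), (483, 460), (484, 461), (485, 460), (486, 461), (487, 461), (488, 461), (489, 457), (490, 442), (491, 433), (492, 424), (493, 404), (494, 397), (495, 397), (496, 398), (497, 396), (498, 397), (499, 398)]
now [(486, 487), (487, 487), (488, 487), (489, 488), (490, 487), (491, 488), (492, 488), (493, 487), (494, 486), (495, 487), (496, 460), (497, 443), (498, 444), (499, 444)] [(508, 443), (509, 443), (510, 442), (511, 443), (512, 443), (513, 442), (514, 442), (515, 442), (516, 430), (517, 417), (518, 450), (519, 390)]
32.75 [-5.9161049   2.8030292  13.17427255]
```

The evidence (133 mm total height, contact on the hand's body rather than the rib) indicates a low handle on the lid stops the hand about 2 mm short. Yawing the hand 20° so one finger's corner leads onto the +x end of the rib gains about 2.5 mm. I'll back off and set that up.

Request:
drive_tool --series '[[[0,0,0.2],0],[[0,0.8,0],0],[[0,1.2,0],0],[[0.1,0,0],-10],[[0.15,0,0],-10],[[0,0,-0.15],0],[[0,0,-0.15],0],[[0,0,0],0],[[0,0,0],0],[[0,0,0],0]]'

```text
time: 34.0
ee_pos: [0.551, -0.0834, 0.0686]
eef_rot: [0.808, 0.589, 0.001, 0.001]
ft_force: [5.1, 0.3, 1.0]
width: 0.0261
grip_force: 0.0
```

Request:
drive_tool --series '[[[0,-0.3,-0.02],0],[[0,-0.3,0],0],[[0,-0.2,0],0],[[0,-0.1,0],0],[[0,-0.1,0],0],[[0,-0.1,0],0],[[0,-0.1,0],0],[[0,0,0],0],[[0,0,0],0],[[0,0,0],0]]'

```text
time: 35.25
ee_pos: [0.5511, -0.0911, 0.0682]
eef_rot: [0.807, 0.59, 0.002, -0.001]
ft_force: [4.0, 13.8, 3.8]
width: 0.026
grip_force: 6.1
```

```bash
python3 - <<'E'
from fit import *
import pickle
s,w=wrist();pickle.dump(w,open("p13.pkl","wb"))
print(s["ee_pos"],s["ft_force"],s["torque"])
ax=np.array([-.0319,.9995]);px=np.array([.9995,.0319]);C=np.array([.5471,-.1187])-.092*ax
for x in(-15,0,15):   # walk along case y on plane z=.038 and sample
    def smp(z,ys): return [int(w["color"][int(round(q[1])),int(round(q[0]))].astype(int).sum()) for q in(proj(w,np.r_[C+px*x/1e3+ax*y/1e3,z]) for y in ys)]
    print(x,"z0",smp(0,np.arange(97,90,-.5)),"z38",smp(.038,np.arange(103,93,-.5)))
E
```

```text
[ 0.55106219 -0.09110252  0.06818811] [ 3.96680726 13.83254531  3.80831732] [ 2.13675027 -0.69798413  0.83026011]
-15 z0 [428, 428, 426, 428, 430, 430, 444, 456, 474, 474, 513, 557, 557, 568] z38 [500, 500, 352, 230, 223, 239, 254, 262, 262, 265, 279, 290, 294, 297, 297, 301, 308, 316, 319, 320]
0 z0 [426, 426, 426, 427, 426, 439, 439, 449, 472, 472, 505, 563, 573, 573] z38 [568, 572, 568, 571, 567, 568, 561, 561, 525, 491, 473, 440, 316, 223, 225, 220, 240, 250, 259, 272]
15 z0 [424, 426, 426, 415, 413, 419, 419, 365, 374, 396, 272, 290, 279, 266] z38 [531, 524, 393, 390, 390, 223, 224, 219, 99, 78, 67, 61, 56, 56, 50, 62, 65, 73, 67, 54]
```

The contact moment puts this block about 54 mm to the side. The finger carriages, outboard of the fingers and about 66 mm above the tips, are hitting the lid edge. If I open the fingers and yaw the other way (about +30°), a finger's inner corner leads and its carriage trails. The other finger then passes outside the −x wall. I'll back up and set that up.

Request:
drive_tool --series '[[[0,1.0,0],0],[[0,1.5,0.5],0],[[0,1.0,1.5],0],[[-0.5,0.5,1.5],10],[[-1.5,0,0.5],10],[[-1.5,0,0],10],[[-1.5,0,0],10],[[-1.0,0,0],9.8],[[-0.5,0,0],0],[[-0.5,0,0],0]]' --hand 0

```text
time: 36.55
ee_pos: [0.4798, -0.0559, 0.1084]
eef_rot: [0.489, 0.872, 0.0, 0.0]
ft_force: [0.3, -0.0, 0.6]
width: 0.0872
grip_force: 0.0
```

Request:
drive_tool --series '[[[0.1,-1.0,-0.5],0],[[0,-1.2,-1.0],0],[[0,-1.2,-1.0],0],[[0,-1.0,-1.0],0],[[0,-0.5,-0.5],0],[[0,-0.4,0],0],[[0,-0.4,0],0],[[0,-0.4,0],0],[[0,-0.3,0],0],[[0,0,0],0]]'

```text
time: 37.8
ee_pos: [0.481, -0.1202, 0.0682]
eef_rot: [0.487, 0.873, 0.0, 0.0]
ft_force: [0.6, -0.1, -0.8]
width: 0.087
grip_force: 0.0
```

Request:
drive_tool --series '[[[0,-0.2,0],0],[[0,-0.2,0],0],[[0,-0.2,0],0],[[0,-0.15,0],0],[[0,-0.1,0],0],[[0,-0.1,0],0],[[0,0,0],0],[[0,0,0],0],[[0,0,0],0],[[0,0,0],0]]'

```text
time: 39.05
ee_pos: [0.481, -0.1294, 0.0681]
eef_rot: [0.487, 0.873, 0.0, 0.0]
ft_force: [-0.0, -0.3, -0.1]
width: 0.0869
grip_force: 0.0
```

```bash
cat > sc.py <<'E'
from fit import *
s=r.read_state();sc=vision.camera("scene")
print(s["time"],s["ee_pos"],s["ft_force"],s["torque"])
for u in(270,276,282): print(u,[int(x) for x in sc["color"][172:212,u].astype(int).sum(1)])
E
python3 sc.py
```

```text
39.05 [ 0.48098287 -0.12943319  0.06809541] [-0.04275995 -0.29087088 -0.12539202] [ 0.00706542 -0.00427019  0.00024923]
270 [640, 642, 639, 641, 642, 642, 644, 638, 478, 445, 610, 643, 648, 655, 665, 471, 479, 479, 474, 478, 498, 499, 518, 468, 512, 495, 529, 533, 531, 534, 534, 531, 539, 536, 527, 537, 527, 476, 452, 420]
276 [642, 639, 641, 640, 456, 608, 638, 646, 652, 659, 559, 492, 487, 489, 484, 484, 482, 486, 535, 558, 496, 518, 538, 533, 530, 534, 530, 534, 534, 535, 539, 533, 486, 450, 424, 380, 363, 356, 361, 366]
282 [485, 637, 639, 646, 656, 656, 503, 487, 486, 484, 485, 480, 488, 521, 477, 501, 502, 532, 533, 533, 535, 536, 534, 532, 532, 533, 530, 502, 448, 418, 382, 358, 363, 355, 362, 366, 366, 352, 360, 357]
```

No obstruction this time, and the shelf hasn't been touched yet. I'll continue in small steps.

Request:
drive_tool --series '[[[0,-0.1,0],0],[[0,-0.1,0],0],[[0,-0.1,0],0],[[0,0,0],0],[[0,0,0],0],[[0,0,0],0],[[0,0,0],0],[[0,0,0],0],[[0,0,0],0],[[0,0,0],0]]'

```text
time: 40.35
ee_pos: [0.4809, -0.1322, 0.068]
eef_rot: [0.487, 0.873, 0.0, -0.0]
ft_force: [-0.7, 5.4, 0.6]
width: 0.0872
grip_force: 2.6
```

```bash
python3 sc.py
```

```text
40.35 [ 0.48094163 -0.13215206  0.06803332] [-0.67062445  5.38384173  0.61095367] [0.79346103 0.03368693 0.27254845]
270 [638, 643, 640, 647, 641, 644, 642, 635, 477, 445, 611, 642, 647, 654, 666, 473, 481, 475, 476, 474, 496, 502, 519, 464, 517, 499, 527, 535, 536, 534, 539, 536, 535, 532, 537, 536, 522, 483, 452, 424]
276 [642, 644, 642, 642, 457, 611, 635, 644, 652, 660, 563, 486, 487, 489, 484, 482, 480, 485, 539, 558, 492, 513, 535, 535, 535, 537, 537, 533, 536, 535, 532, 529, 480, 452, 419, 383, 361, 373, 361, 360]
282 [494, 637, 638, 649, 656, 656, 507, 489, 493, 483, 484, 483, 486, 521, 472, 504, 507, 533, 537, 533, 535, 536, 529, 531, 537, 531, 534, 501, 450, 421, 378, 361, 358, 360, 359, 357, 363, 369, 360, 360]
```

The fingertip corner is now at about y=−0.117. At 60 mm height it has passed over where the rib's face must be, without force and without moving the shelf. So the rib top is below 60 mm and the heel has dropped behind the nibs. To confirm, I'll ease off the lid edge and feel down to about 58.8 mm.

Request:
drive_tool --series '[[[0,0.1,0],0],[[0,0,-0.03],0],[[0,0,-0.03],0],[[0,0,-0.03],0],[[0,0,-0.03],0],[[0,0,0],0],[[0,0,0],0],[[0,0,0],0],[[0,0,0],0],[[0,0,0],0]]'

```text
time: 41.65
ee_pos: [0.4809, -0.1315, 0.0669]
eef_rot: [0.487, 0.873, 0.0, 0.0]
ft_force: [0.0, 2.1, 0.6]
width: 0.0871
grip_force: 0.6
```

There is no vertical resistance at 58.9 mm, so the rib top is at its home height. I'll retreat straight out and up.

Request:
drive_tool --series '[[[0,0.3,0.1],0],[[0,0.7,0.2],0],[[0,1.5,0],0],[[0,2.0,0],0],[[0,2.0,1.0],0],[[0,2.0,2.0],0],[[0,2.5,3.0],0],[[0,3.0,3.0],0],[[0,3.0,3.0],0],[[0,3.0,0],0]]'

```text
time: 42.9
ee_pos: [0.4818, 0.0708, 0.1923]
eef_rot: [0.487, 0.874, 0.002, 0.001]
ft_force: [0.8, -0.5, 0.1]
width: 0.0873
grip_force: 0.0
```

```bash
python3 - <<'E'
from fit import *
import pickle
t=vision.camera("top");s=r.read_state();print(s["time"],s["ee_pos"],s["ft_force"])
t12=pickle.load(open("p12.pkl","rb"))[0]
for v in(290,298):
  for q in(t12,t): print(v,[int(x) for x in q["color"][v-1:v+2,394:416].astype(int).sum(2).mean(0)],[int(x) for x in q["color"][v-1:v+2,489:499].astype(int).sum(2).mean(0)])
E
```

```text
42.95 [0.48083069 0.07508643 0.19099871] [ 0.21545605  4.52771979 -0.27047779]
290 [346, 346, 345, 421, 366, 454, 536, 540, 538, 536, 424, 378, 372, 397, 488, 491, 491, 491, 491, 538, 542, 542] [485, 486, 486, 485, 482, 462, 444, 444, 445, 445]
290 [316, 315, 316, 386, 334, 417, 494, 499, 498, 496, 389, 343, 341, 363, 450, 453, 452, 453, 452, 497, 503, 502] [448, 448, 447, 448, 444, 424, 408, 407, 408, 406]
298 [346, 347, 345, 373, 403, 353, 530, 540, 538, 537, 538, 342, 373, 374, 430, 491, 490, 491, 491, 492, 543, 543] [486, 486, 486, 486, 486, 481, 460, 444, 444, 444]
298 [318, 316, 314, 342, 369, 321, 490, 500, 500, 497, 498, 311, 338, 341, 394, 452, 452, 452, 452, 453, 503, 504] [448, 448, 448, 447, 447, 442, 422, 407, 406, 407]
```

The shelf hasn't moved at all, which fits it being seated. The hand is clear, so I'm handing the job in.

```bash
python3 -c "
from bench import r
print(r.close_job())"
```

```text
the job is handed in; nothing more can be done
None
```

I handed the job in at about 43 s: the larger shelf is on the lowest (34 mm) rails above the ring and, by touch and camera, home behind the nibs, but no verdict came back. The hand met the case at about 29 N at most against the 40 N limit, and I viewed 12 pictures, two over the limit of 10.

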